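# Tighten the retaining rings of lens cells in a cam-lever gang clamp

### The job

The retaining rings of the lens cells on the bench are loose. Flip the clamp's cam lever open, stand every lens cell ring-up in a vee of the clamp (any vee), turn the adjusting nut with the lever still open until the jaw just touches the cells, and flip the lever fully closed so that it clamps them with its proper tension. Then, with both pins of the pin spanner in the two holes of a ring, turn each ring clockwise until it stops, stand the spanner back in its stand and leave everything else on the bench as it is.

Things in the scene. Friction and masses are not known exactly. Their poses are not given: they have to be found in the camera images.
- clamp: Gang clamp fixed to the bench, plate 165 x 262 x 8 mm. Origin: underside, near its middle; x from jaw to vee rail, y along the rail. Rail with three 120-degree vees (at +x) and sliding jaw (three sprung pads, 66 mm wide) end 24 mm above the bench; cells stand on the plate between them. Nut axis at x = -40, y = +42 mm; lever pivot there too, but shifted 4 mm to +x per rad of the nut. Height 53 mm.
- nest1 (a point): Where the centre of a clamped cell's underside comes to lie in the first vee (clamp y = +84 mm), on the plate, 8 mm above the bench. With the lever open and the nut as found there are 6 to 7.6 mm of play along x, so set a cell down about 3 mm to the clamp's -x of this point; the jaw later pushes it into the vee.
- nest2 (a point): The same in the middle vee (y = 0 of the clamp).
- nest3 (a point): The same in the third vee (y = -84 mm of the clamp).
- lever (a joint): Cam lever on an upright axis under the nut. 0 = closed (lies along the jaw, pointing to the clamp's -y; so at the start), 1.4 rad = fully open (swung clockwise seen from above until it points to the clamp's -x, at the robot). Opening draws the jaw back 4 mm, closing pushes it forward 4 mm. Stays where it is left (friction 0.15 N m); stops at 0 and 1.4.
- lever_grip (a point): Top of the round upright black grip at the lever's end: 14 mm diameter, free from 24.5 mm to 50.5 mm above the bench (the lever arm below it is 12 mm wide, its top 24 mm above the bench), 72 mm from the upright pivot axis (see clamp).
- nut (a joint): Adjusting nut on the upright axis, 0 to 2.9 rad, grows clockwise seen from above; each rad brings jaw and lever pivot 4 mm nearer to the vees (the nut itself stays in place). Starts slack at 0.2 to 0.6; with the lever open the jaw just touches the cells at about 2.1. Stays where it is left (friction 0.22 N m).
- nut_top (a point): Centre of the top of the adjusting nut, 48.5 mm above the bench: plain steel hexagon, 28 mm across flats, 21 mm high (27.5 to 48.5 mm above the bench). Its x axis is square to one pair of flats (the other pairs are at 60 and 120 degrees) and turns with the nut.
- pad1 (a joint): How far the spring of the jaw pad before nest1 is pressed in (m); 0 = free, 2 N per mm. About 0.004 when the nut was set with the pads just touching and the lever was then closed; 0.002 to 0.006 is proper tension.
- pad2 (a joint): The same for the pad before nest2; stays 0 if no cell is there.
- pad3 (a joint): The same for the pad before nest3; stays 0 if no cell is there.
- stand: Grey stand of the spanner, 72 x 44 x 22 mm, fixed. Origin: centre of its underside. Two holes of 9 mm, 12 mm deep, in its top at x = -17 and +17 mm of its frame take the spanner's pins.
- spanner: Steel pin spanner, upright in its stand, pins down. Origin: midway between the pin tips (14 mm above the bench in the stand); x along the line of the pins, z up. Two round-ended 4 mm pins at x = -17 and +17 mm, 8 mm long, under a cross bar 46 x 16 x 8 mm (z 8 to 16); above it the blade to grip, 28 mm wide (x), 12 mm thick (y), z 16 to 70 mm. 0.13 kg. Half a turn makes no difference.
- cell1: Lens cell: dark steel barrel, 56 mm diameter, 44 mm high, with a lens under a brass retaining ring in its top; 0.2 kg, stands upright. Origin: centre of its underside, z up. Two or three of the three cells are there.
- cell1_ring (a joint): Retaining ring of cell1: grows clockwise seen from above (tightening), as the ring turns in the cell; 1.25 = fully home against its stop; loose at the start (0 to 0.5). Friction 0.06 N m.
- cell1_ring_top (a point): Centre of the top of cell1's ring, 43.5 mm above the cell's underside (0.5 mm under the rim). Its x axis runs along the line of the two pin holes, which are 8 mm wide and 6 mm deep, at x = -17 and +17 mm; z up. The ring is 45 mm across with a 23 mm opening over the lens.
- cell2: Lens cell: dark steel barrel, 56 mm diameter, 44 mm high, with a lens under a brass retaining ring in its top; 0.2 kg, stands upright. Origin: centre of its underside, z up. Two or three of the three cells are there.
- cell2_ring (a joint): Retaining ring of cell2: grows clockwise seen from above (tightening), as the ring turns in the cell; 1.25 = fully home against its stop; loose at the start (0 to 0.5). Friction 0.06 N m.
- cell2_ring_top (a point): Centre of the top of cell2's ring, 43.5 mm above the cell's underside (0.5 mm under the rim). Its x axis runs along the line of the two pin holes, which are 8 mm wide and 6 mm deep, at x = -17 and +17 mm; z up. The ring is 45 mm across with a 23 mm opening over the lens.
- cell3: Lens cell: dark steel barrel, 56 mm diameter, 44 mm high, with a lens under a brass retaining ring in its top; 0.2 kg, stands upright. Origin: centre of its underside, z up. Two or three of the three cells are there.
- cell3_ring (a joint): Retaining ring of cell3: grows clockwise seen from above (tightening), as the ring turns in the cell; 1.25 = fully home against its stop; loose at the start (0 to 0.5). Friction 0.06 N m.
- cell3_ring_top (a point): Centre of the top of cell3's ring, 43.5 mm above the cell's underside (0.5 mm under the rim). Its x axis runs along the line of the two pin holes, which are 8 mm wide and 6 mm deep, at x = -17 and +17 mm; z up. The ring is 45 mm across with a 23 mm opening over the lens.
- tape: Bystander: roll of paper tape, 54 mm, 12 mm high, lying at the back left; leave alone.
- petri: Bystander: petri dish, 62 mm, 14 mm high, lying at the back right; leave alone.
Things that resemble listed ones, but are neither listed nor needed, are in the scene too. What is shaped like the cell3 but purple is not meant.

How it is judged:
By the outcome, as a careful person would: the job done as asked, in the order asked, and still so for the second after the job is handed in, with the robot touching nothing.
Of cell1, cell2, cell3 only 2 to 3 are there at a start; the rules pass over those that are not, and their reading is None.
At some moment in a run one of cell1, cell2, cell3 may be knocked a few centimetres aside while the robot is not near it.
It also fails if it takes over 210 s, if anything falls off the work surface, if the arm or the gripper's body presses on something with over 40 N, if the wrist force passes 120 N, or if a joint passes its speed limit or range.

### The arm

A 6-joint arm with a two-finger parallel gripper is mounted at the origin on a cart in front of the work surface, level with it; the furniture and walls round the work are solid. World frame = base frame: x ahead of the robot, y to its left, z up, the work surface at z = 0. Lengths are in m, angles in rad, forces in N, time in s.
With the tool pointing down it reaches from about 0.4 to 0.925 m from the base axis. Payload 12.5 kg.
Tool frame: the origin (TCP) lies midway between the tips of the shut fingers; the grasp point (between the pads) lies 19 mm behind it (grasp_offset is the z of the grasp point in the tool frame, in m); z points along the fingers, y is the line along which they close (so a half turn about z gives the same grasp; the last joint's range is limited). The gripper opens to 95 mm and grips with 3 to 60 N. Pads are 20 mm wide; open, the fingers measure 119 mm over their backs; the gripper's body (75 mm by 180 mm) begins 59 mm behind the grasp point.
Start: joints at [-1.392, 0.491, 1.559, -0, 1.092, -0.106], TCP at [0.176, -0.6, 0.215] pointing down, gripper open.
Joint ranges: [-3.1, 3.1], [-0.84, 2.19], [0.05, 2.79], [-1.13, 4.28], [0.06, 2.93], [-2.69, 2.69]. Speed limits (rad/s): [2.22, 2.22, 2.79, 3.14, 3.14, 3.14].

### API

Orientations are given as [roll, pitch, yaw] about the fixed x, y, z axes, in that order (R = Rz(yaw) Ry(pitch) Rx(roll)).
In Python, from bench import sense, snapshot, calibration, close_job, spot_in, outline_of, grasp_offset gives the robot as it stands. The module is installed in compiled form; this text tells all that it offers.
- The arm moves only by the tool send_rows, never from a script. Its argument "deltas" is a list of rows, each a list of 7 numbers: the turn, a rotation vector about the tool's x, y, z in degrees, then the shift along the tool's x, y, z in cm, then the gripper's target within -1 to 1 (fully open at 1, half-way at 0, shut at -1). In form: [[wx, wy, wz, x, y, z, hand], ...]. A call has 1 to 10 rows; each row shifts and turns the commanded pose from where the row before left it, along the tool's axes as they then stand; what a row does not reach is not made up. A row lasts 1/12 s, in which the tool goes at most 41.7 mm and 7.16 degrees, less where a joint would pass 70% of its speed; a pose out of reach is approached as far as the arm can. A call is refused whole if a number of a shift passes 4.17 or a number of a turn 7.16, either way. A call with a gripper value outside its range is refused whole. The fingers move at their own pace and stop on an object; "squeeze" is the grip in N (left out, the last holds). Time passes only in rows, so rows that do not move let the fingers close. It gives the time, the measured TCP pose, the force, the opening and the grip force at its end, in the units of the state.
- sense(): the state, without advancing time (a new reading comes with each control period).
- snapshot(name): name is "scene" or "top" or "wrist"; returns the picture (384x512x3 uint8, red, green, blue); there is no depth.
- calibration(name): a dict with "mtx" (3x3 intrinsics, pixels), "k1" (the pictures are not rectified: a ray, as slopes to the right and down, at radius r is drawn at 1 + k1 r^2 times it, then the intrinsics apply), "world_from_camera" (4x4, takes a point from camera to world coordinates). Camera axes: x right, y down, z forward; pixel columns grow to the right and rows downward; lengths in m; the calibration is good to about 2 mm. A picture is of the moment at which its call begins: read the wrist's pose just before it. calibration takes no time and is no camera call; for the wrist camera it gives the pose at the moment of the call.
- close_job(): hands the job in; it is judged then, once.
Trained networks look in the newest picture that a camera, given by its name, has taken for a name from the list of things; names that differ only in an ending like _2 or _b are one class to them, and where a whole thing is asked for, a point or a joint stands for the part that bears it (a point fixed in the world has none). Each returns a list of dicts, best first, with "score" (0 to 1); they miss things now and then, are a little off and sometimes report something else, mostly with a low value. They report only what shows in the picture. A call takes as long as a camera call. They do not tell look-alikes from the thing itself.
- spot_in(camera, name): "at" ([row, column] in pixels, amid what is visible of it).
- outline_of(camera, name): "mask" (384x512 bool, what is visible of it) and "at" ([row, column] in pixels, amid what is visible of it).
The state is a dict: "clock": time; "joint_pos": joint angles; "qd": joint speeds; "effort": joint torques, N m; "position": TCP position; "ee_rot": TCP orientation; "wrist_force": force on the tool from outside, world axes, zero at the start; "moment": the same for the moment, N m; "width": opening from 0.0 (shut) to 1.0 (fully open); "gripper_force": force on a finger pad.
Only numpy, scipy, OpenCV 4.12 (cv2) and the standard library are available. Lean on these libraries where they do the work, as an engineer would, in place of code of your own. Each camera call takes 0.05 s, during which the arm holds its last target. There are 200 camera calls.

## Working session

There is one attempt and no reset: what is moved stays moved. The work goes in short steps, Python scripts to look and compute and a tool call to move; the robot and the scene stay as the last step left them, time stands still between calls to the robot, and variables do not carry over. Pictures are saved under pics/ and viewed, at most 14 in all, crops included, and the job is handed in when it is done.

Besides the shell and the picture viewer there is one more tool, called after "Call:" as name([rows], argument=value, ...), one row to a line, values as JSON. send_rows: Moves the arm, as the interface text tells. Its arguments: {"type":"object","properties":{"deltas":{"type":"array","items":{"type":"array","items":{"type":"number"}}},"squeeze":{"type":"number"}},"required":["deltas"]}

```bash
mkdir -p pics; cat > h.py <<'E'
import numpy as np, cv2
from bench import *
from scipy.spatial.transform import Rotation as R
def snap(c,name=None):
    im=snapshot(c)
    if name: cv2.imwrite(f'pics/{name}.png',cv2.cvtColor(im,cv2.COLOR_RGB2BGR))
    return im
def p2w(c,rc,z,cal=None):
    cal=cal or calibration(c); K=np.array(cal['mtx']); T=np.array(cal['world_from_camera'])
    d=np.array([(rc[1]-K[0,2])/K[0,0],(rc[0]-K[1,2])/K[1,1]]); u=d.copy()
    for _ in range(20): u=d/(1+cal['k1']*(u@u))
    v=T[:3,:3]@np.array([u[0],u[1],1]); o=T[:3,3]
    return o+v*(z-o[2])/v[2]
def w2p(c,p,cal=None):
    cal=cal or calibration(c); K=np.array(cal['mtx']); T=np.array(cal['world_from_camera'])
    q=T[:3,:3].T@(np.array(p)-T[:3,3]); u=q[:2]/q[2]; u=u*(1+cal['k1']*(u@u))
    return np.array([u[1]*K[1,1]+K[1,2],u[0]*K[0,0]+K[0,2]])
E
python3 - <<'E'
from h import *
s=sense();print(s, grasp_offset if not callable(grasp_offset) else grasp_offset())
a=snap('scene');b=snap('top')
cv2.imwrite('pics/a.png',cv2.cvtColor(cv2.resize(b,(800,600)),cv2.COLOR_RGB2BGR))
cv2.imwrite('pics/s.png',cv2.cvtColor(cv2.resize(a,(800,600)),cv2.COLOR_RGB2BGR))
print(calibration('top'))
Z=dict(cell1=.044,cell1_ring_top=.0435,cell2=.044,cell3=.044,nut_top=.0485,lever_grip=.0505,stand=.022,spanner=.07,clamp=.01,tape=.012,petri=.014)
for n,z in Z.items():
    for d in spot_in('top',n): print(n,round(d['score'],2),np.round(d['at'],1),np.round(p2w('top',d['at'],z),3))
E
```

```text
{'clock': 0.0, 'joint_pos': array([-1.39157554e+00,  4.91546121e-01,  1.55944534e+00, -3.33733140e-06,
        1.09169683e+00, -1.05602413e-01]), 'qd': array([ 5.67108336e-05, -3.37477572e-04,  1.46629965e-03, -1.10548440e-04,
       -1.90039596e-05,  1.82166673e-03]), 'effort': array([ 7.32027784e-04, -6.12633848e+01, -2.58179533e+01,  6.92996965e-02,
        4.82486759e-02, -1.01674470e-04]), 'position': array([ 0.17559366, -0.59957493,  0.21407151]), 'ee_rot': array([-3.14050280e+00, -1.12544176e-04,  2.84824683e-01]), 'wrist_force': array([-0.46750116, -0.48143044, -0.40834144]), 'moment': array([0.03788652, 0.02736283, 0.03630955]), 'gripper_force': 0.0, 'width': 0.9971991962796494} -0.0188
{'mtx': array([[378.727643  ,   0.        , 254.90563283],
       [  0.        , 378.727643  , 194.30315529],
       [  0.        ,   0.        ,   1.        ]]), 'k1': -0.07637009007690276, 'world_from_camera': array([[-0.01848197, -0.9969163 ,  0.07626471,  0.47014726],
       [-0.99981894,  0.01808255, -0.00592467, -0.02550464],
       [ 0.00452734, -0.07636041, -0.99707   ,  1.02687356],

[... 517 characters left out ...]
cell3 0.81 [189.7 137. ] [0.563 0.277 0.044]
cell3 0.76 [234.8 169.8] [0.444 0.191 0.044]
cell3 0.6 [195.2 170.1] [0.547 0.19  0.044]
nut_top 0.55 [213.3 247.5] [ 0.496 -0.011  0.048]
nut_top 0.2 [233.7 122.5] [0.449 0.314 0.048]
lever_grip 0.72 [234.2 121.7] [0.448 0.315 0.05 ]
stand 0.53 [208.2 367.7] [ 0.504 -0.333  0.022]
stand 0.34 [195.4 259.7] [ 0.544 -0.044  0.022]
stand 0.23 [231.5 163.7] [0.452 0.212 0.022]
spanner 0.71 [206.4 371.2] [ 0.507 -0.327  0.07 ]
clamp 0.91 [197.8 261.1] [ 0.538 -0.048  0.01 ]
tape 0.62 [146.6 130.5] [0.685 0.306 0.012]
tape 0.6 [235.6 120.4] [0.443 0.332 0.012]
tape 0.23 [194.8 264.3] [ 0.546 -0.057  0.012]
petri 0.66 [157.7 383.3] [ 0.642 -0.384  0.014]
```

View pics/a.png

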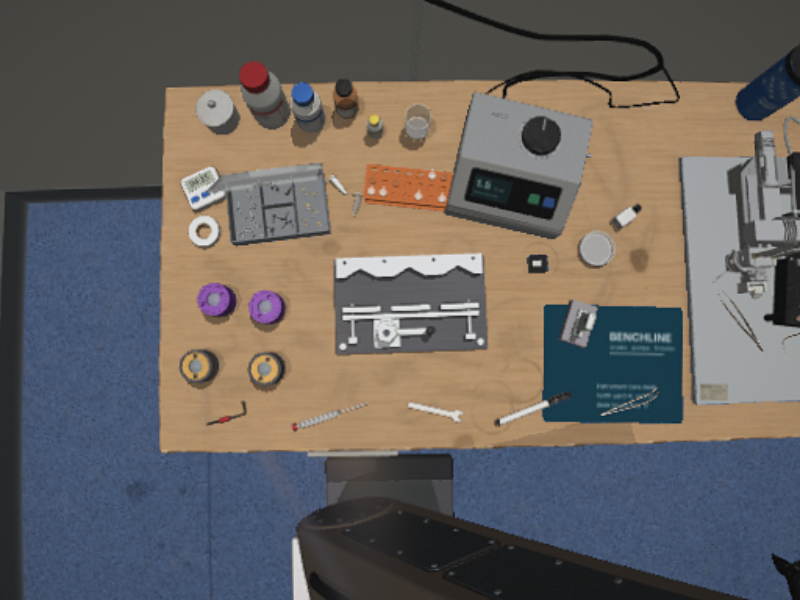

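View pics/s.png

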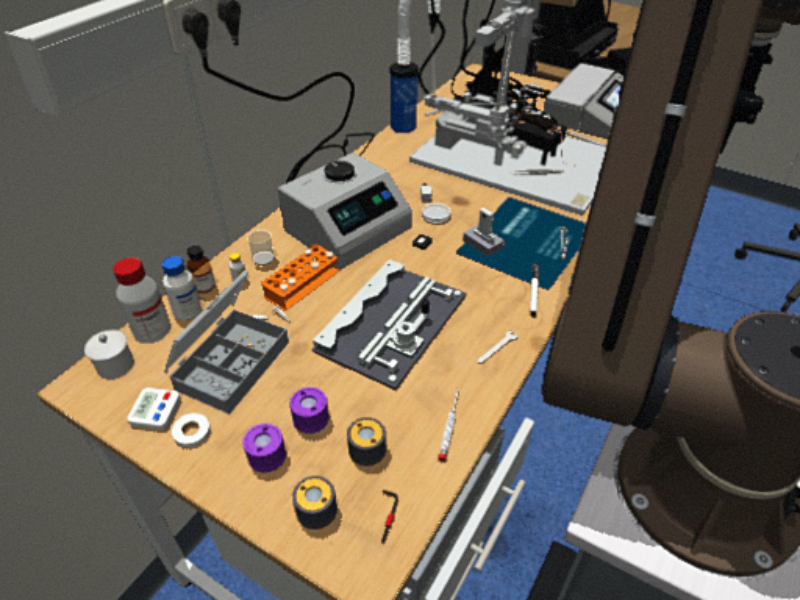

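The meant cells are the two dark-barrelled ones with brass rings, at (198,366) and (266,369). The purple ones at (216,299) and (266,307) are look-alikes. The clamp is at (410,305) with its lever pointing right, and the spanner in its stand is at (580,322).

```bash
cat >> h.py <<'E'
def go(p,yaw=None,tilt=True):
    """tool-axes shift (cm) and turn (deg) from the present measured pose to a tool-down pose"""
    s=sense(); Rc=R.from_euler('xyz',s['ee_rot']); 
    if yaw is None: yaw=s['ee_rot'][2]
    w=(Rc.inv()*R.from_euler('xyz',[np.pi,0,yaw])).as_rotvec(degrees=True)
    d=Rc.inv().apply(np.array(p)-s['position'])*100
    d2=R.from_euler('xyz',[np.pi,0,yaw]).inv().apply(np.array(p)-s['position'])*100
    print('turn',np.round(w,2),'shift(before turn)',np.round(d,2),'shift(after turn)',np.round(d2,2))
E
python3 - <<'E'
from h import *
s=sense();C=np.array(calibration('wrist')['world_from_camera']);Rt=R.from_euler('xyz',s['ee_rot']).as_matrix()
print('cam in tool',Rt.T@(C[:3,3]-s['position']));print(np.round(Rt.T@C[:3,:3],3),calibration('wrist')['mtx'])
snap('top')
m=outline_of('top','clamp')[0]['mask'].astype(np.uint8)
c=max(cv2.findContours(m,0,2)[0],key=cv2.contourArea);r=cv2.boxPoints(cv2.minAreaRect(c));print(r)
w=np.array([p2w('top',q[::-1],.008)[:2] for q in r]);print(w,w.mean(0))
# ring centres by colour
go([.45,-.05,.30],0.0)
E
```

```text
cam in tool [ 7.09167651e-02  1.10526209e-04 -1.70200017e-01]
[[ 0.    -0.967 -0.255]
 [ 1.     0.001 -0.   ]
 [ 0.    -0.255  0.967]] [[345.34665301   0.         253.10518673]
 [  0.         345.34665301 192.42982624]
 [  0.           0.           1.        ]]
[[211.27007 164.44543]
 [310.01373 160.69568]
 [312.4195  224.04736]
 [213.67584 227.79712]]
[[ 0.63158307  0.08548559]
 [ 0.63717431 -0.18337759]
 [ 0.46504548 -0.18475661]
 [ 0.45998345  0.08069706]] [ 0.54844658 -0.05048789]
turn [1.000e-02 0.000e+00 1.632e+01] shift(before turn) [ 41.78 -45.06  -8.54] shift(after turn) [ 27.44 -54.98  -8.53]
```

Call:
send_rows([
  [0, 0, 0, 3.02, -2.48, -0.33, 1],
  [0, 0, 0, 3.02, -2.48, -0.33, 1],
  [0, 0, 0, 3.02, -2.48, -0.33, 1],
  [0, 0, 0, 3.02, -2.48, -0.33, 1],
  [0, 0, 0, 3.02, -2.48, -0.33, 1],
  [0, 0, 0, 3.02, -2.48, -0.33, 1],
  [0, 0, 0, 3.02, -2.48, -0.33, 1],
  [0, 0, 0, 3.02, -2.48, -0.33, 1],
  [0, 0, 0, 3.02, -2.48, -0.33, 1],
  [0, 0, 0, 3.02, -2.48, -0.33, 1],
])

```text
clock: 1.58
position: [0.3965, -0.2753, 0.2481]
ee_rot: [3.141, -0.0, 0.285]
wrist_force: [0.4, -0.5, 0.6]
width: 0.997
gripper_force: 0.0
```

Call:
send_rows([
  [0, 0, 0, 3.02, -2.48, -0.33, 1],
  [0, 0, 0, 3.02, -2.48, -0.33, 1],
  [0, 0, 0, 3.02, -2.48, -0.33, 1],
  [0, 0, 0, 3.02, -2.48, -0.33, 1],
  [0, 0, 0, 3.02, -2.48, -0.33, 1],
  [0, 0, 0, 3.02, -2.48, -0.33, 1],
  [0, 0, 5.44, 3.02, -2.48, -0.33, 1],
  [0, 0, 5.44, 0, 0, 0, 1],
  [0, 0, 5.44, 0, 0, 0, 1],
  [0, 0, 0, 0, 0, 0, 1],
])

```text
clock: 2.42
position: [0.5501, -0.0502, 0.2706]
ee_rot: [3.142, 0.0, -0.003]
wrist_force: [-0.6, 0.5, 0.7]
width: 1.002
gripper_force: 0.0
```

```bash
python3 - <<'E'
from h import *
s=sense();print(s['position'],s['ee_rot'],s['wrist_force'])
cal=calibration('wrist');im=snap('wrist')
cv2.imwrite('pics/w1.png',cv2.cvtColor(cv2.resize(im,(800,600)),cv2.COLOR_RGB2BGR))
for n,z in dict(nut_top=.0485,lever_grip=.0505,clamp=.01).items():
    for d in spot_in('wrist',n): print(n,round(d['score'],2),np.round(d['at'],1),np.round(p2w('wrist',d['at'],z,cal),4))
np.savez('w1.npz',im=im)
import json;json.dump({k:np.array(v).tolist() for k,v in cal.items()},open('w1.json','w'))
E
```

```text
[ 0.55006476 -0.05017816  0.27057   ] [ 3.14153758e+00  2.00650936e-04 -2.78753490e-03] [-0.60515008  0.53318503  0.67557875]
lever_grip 0.55 [204.  253.6] [ 0.504  -0.0508  0.0505]
lever_grip 0.17 [168.9 252.8] [ 0.5461 -0.05    0.0505]
clamp 0.92 [156.4 254.1] [ 0.5543 -0.0516  0.01  ]
clamp 0.23 [167.6 324.8] [ 0.5399 -0.1414  0.01  ]
```

View pics/w1.png

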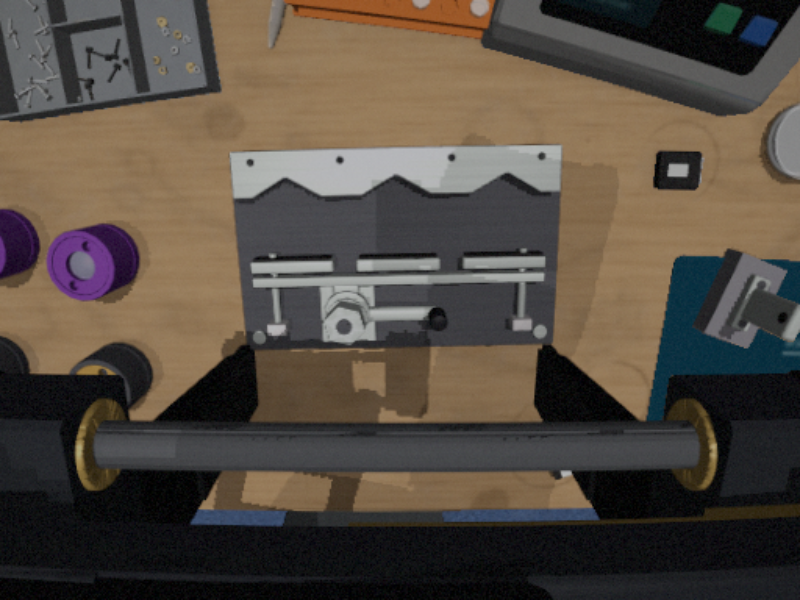

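The view shows the nut at (346,321), the lever grip at (438,315) and the vee apexes near (287,180), (396,178) and (507,176).

```bash
python3 - <<'E'
from h import *
import json
cal=json.load(open('w1.json'));im=np.load('w1.npz')['im'];cal['mtx']=np.array(cal['mtx'])
P=lambda x,y,z:p2w('w',[y*.64-.18,x*.64-.18],z,cal)
for n,(x,y,z) in dict(nut=(346,323,.0485),grip=(438,315,.0505),v1=(287,180,.024),v2=(396,178,.024),v3=(507,176,.024),railL=(231,153,.024),railR=(561,146,.024),plL=(245,350,.008),plR=(551,345,.008),railLf=(235,198,.024),railRf=(560,190,.024)).items(): print(n,np.round(P(x,y,z),4))
c=cv2.resize(im[80:230,140:370],None,fx=3.4,fy=3.4,interpolation=cv2.INTER_CUBIC)
cv2.imwrite('pics/w1c.png',cv2.cvtColor(c,cv2.COLOR_RGB2BGR))
E
```

```text
nut [ 0.5003 -0.0124  0.0485]
grip [ 0.5071 -0.0821  0.0505]
v1 [0.6063 0.0321 0.024 ]
v2 [ 0.6073 -0.0507  0.024 ]
v3 [ 0.6089 -0.1348  0.024 ]
railL [0.6267 0.0737 0.024 ]
railR [ 0.6313 -0.1747  0.024 ]
plL [0.4638 0.0788 0.008 ]
plR [ 0.4677 -0.1826  0.008 ]
railLf [0.5931 0.0729 0.024 ]
railRf [ 0.5986 -0.1761  0.024 ]
```

View pics/w1c.png

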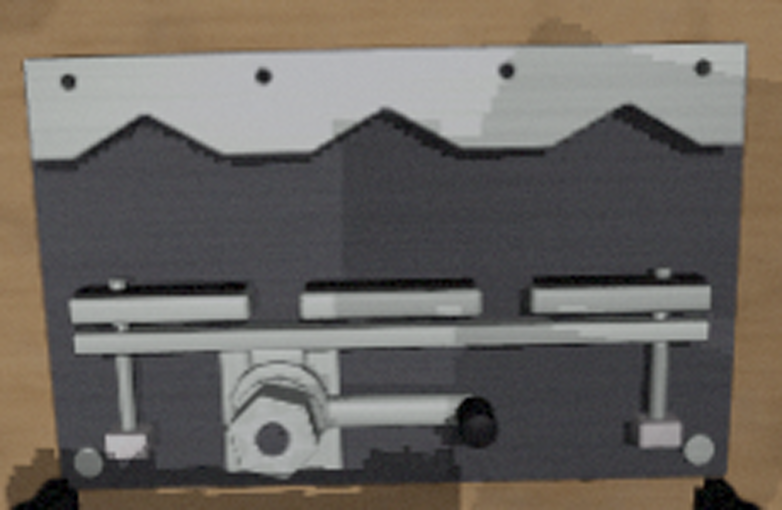

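Call:
send_rows([
  [0, 0, 0, -0.9, 0.64, 3.0, -0.3],
  [0, 0, 0, -0.9, 0.64, 3.0, -0.3],
  [0, 0, 0, -0.9, 0.64, 3.0, -0.3],
  [0, 0, 0, -0.9, 0.64, 3.0, -0.3],
  [0, 0, 0, -0.9, 0.64, 3.0, -0.3],
  [0, 0, 0, 0, 0, 0, -0.3],
  [0, 0, 0, 0, 0, 0, -0.3],
], squeeze=15)

```text
clock: 3.2
position: [0.5046, -0.0834, 0.1206]
ee_rot: [-3.141, 0.002, -0.0]
wrist_force: [1.0, -0.0, 0.8]
width: 0.567
gripper_force: 0.0
```

```bash
python3 - <<'E'
from h import *
s=sense();print(s['position'],s['ee_rot'],s['width'])
cal=calibration('wrist');im=snap('wrist')
for n,z in dict(nut_top=.0485,lever_grip=.0505).items():
    for d in spot_in('wrist',n): print(n,round(d['score'],2),np.round(d['at'],1),np.round(p2w('wrist',d['at'],z,cal),4))
import json;json.dump({k:np.array(v).tolist() for k,v in cal.items()},open('w2.json','w'))
cv2.imwrite('pics/w2.png',cv2.cvtColor(cv2.resize(im,(800,600)),cv2.COLOR_RGB2BGR))
print(w2p('wrist',[*s['position'][:2],.0505],cal)/.64)
E
```

```text
[ 0.50462078 -0.08340392  0.12060354] [-3.14100027e+00  1.99511772e-03 -3.83165549e-04] 0.567481584799466
nut_top 0.84 [203.8 157.9] [ 0.5029 -0.0135  0.0485]
lever_grip 0.78 [198.4 214. ] [ 0.5076 -0.0553  0.0505]
lever_grip 0.66 [204.7 504.7] [ 0.5026 -0.2743  0.0505]
[316.29784953 395.07637275]
```

View pics/w2.png

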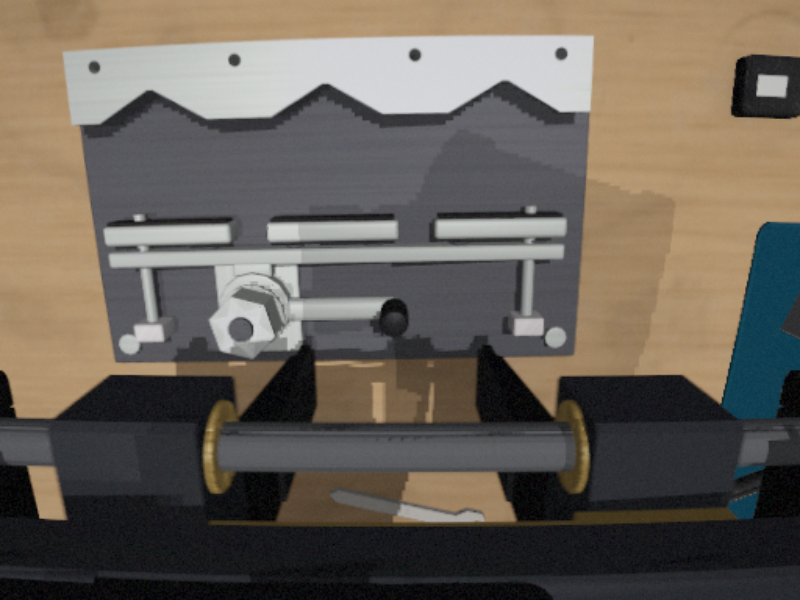

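Call:
send_rows([
  [0, 0, 0, -0.26, 0.11, 3.0, -0.3],
  [0, 0, 0, 0, 0, 3.0, -0.3],
  [0, 0, 0, 0, 0, 2.0, -0.3],
  [0, 0, 0, 0, 0, 1.0, -0.3],
  [0, 0, 0, 0, 0, 0, -1],
  [0, 0, 0, 0, 0, 0, -1],
  [0, 0, 0, 0, 0, 0, -1],
  [0, 0, 0, 0, 0, 0, -1],
  [0, 0, 0, 0, 0, 0, -1],
  [0, 0, 0, 0, 0, 0, -1],
], squeeze=15)

```text
clock: 4.18
position: [0.5023, -0.0828, 0.0319]
ee_rot: [-3.141, -0.001, -0.0]
wrist_force: [1.1, 13.8, -0.3]
width: 0.141
gripper_force: 15.0
```

Call:
send_rows([
  [0, 0, 0, 0, -0.2, 0, -1],
  [0, 0, 0, -1.43, -0.12, 0, -1],
  [0, 0, 0, -1.38, -0.4, 0, -1],
  [0, 0, 0, -1.27, -0.67, 0, -1],
  [0, 0, 0, -1.11, -0.91, 0, -1],
  [0, 0, 0, -0.91, -1.12, 0, -1],
  [0, 0, 0, -0.67, -1.27, 0, -1],
  [0, 0, 0, -0.4, -1.38, 0, -1],
  [0, 0, 0, 0, 0, 0, -1],
  [0, 0, 0, 0, 0, 0, -1],
])

```text
clock: 5.02
position: [0.4292, -0.0233, 0.0317]
ee_rot: [3.141, 0.002, 0.001]
wrist_force: [-9.0, -7.8, 4.0]
width: 0.138
gripper_force: 15.0
```

Call:
send_rows([
  [0, 0, 0, 0.1, -0.2, 0, -1],
  [0, 0, 0, 0, 0, 0, -1],
  [0, 0, 0, 0, 0, 0, -1],
])

```text
clock: 5.27
position: [0.4297, -0.0223, 0.0316]
ee_rot: [3.141, 0.003, 0.001]
wrist_force: [-12.9, -21.3, 6.4]
width: 0.144
gripper_force: 15.0
```

Call:
send_rows([
  [0, 0, 0, 0, 0.2, 0, -0.7],
  [0, 0, 0, 0, 0, 0, -0.4],
  [0, 0, 0, 0, 0, 0, -0.2],
  [0, 0, 0, 0, 0, -1.0, -0.2],
  [0, 0, 0, 0, 0, -3.0, -0.2],
  [0, 0, 0, 0, 0, -3.0, 0.2],
  [0, 0, 0, 0, 0, -4.0, 1],
  [0, 0, 0, 0, 0, -4.0, 1],
  [0, 0, 0, 0.7, 0, -4.0, 1],
  [0, 0, 0, 2, 0, -3.0, 1],
])

```text
clock: 6.1
position: [0.4575, -0.0229, 0.255]
ee_rot: [3.141, -0.003, 0.0]
wrist_force: [0.5, -0.7, -0.2]
width: 0.694
gripper_force: 0.0
```

Call:
send_rows([
  [0, 0, 0, 0.5, -3.4, 0, 1],
  [0, 0, 0, 0.5, -3.4, 0, 1],
  [0, 0, 0, 0.5, -3.4, 0, 1],
  [0, 0, 0, 0.5, -3.4, 0, 1],
  [0, 0, 0, 0.5, -3.4, 0, 1],
  [0, 0, 0, 0.5, -3.4, 0, 1],
  [0, 0, 0, 0.5, -3.4, 0, 1],
  [0, 0, 0, 0.5, -3.4, 0, 1],
  [0, 0, 0, 0, 0, 0, 1],
  [0, 0, 0, 0, 0, 0, 1],
])

```text
clock: 6.93
position: [0.4982, 0.2502, 0.2508]
ee_rot: [-3.142, -0.0, 0.003]
wrist_force: [-0.6, -0.6, 0.6]
width: 1.001
gripper_force: 0.0
```

```bash
python3 - <<'E'
from h import *
s=sense();print(s['position'],s['ee_rot'],s['width'])
cal=calibration('wrist');im=snap('wrist')
for n,z in dict(cell1=.03,cell1_ring_top=.0435).items():
    for d in outline_of('wrist',n): 
        ys,xs=np.nonzero(d['mask']);col=np.median(im[d['mask']],0)
        print(n,round(d['score'],2),np.round(d['at'],1),np.round(p2w('wrist',d['at'],z,cal),4),xs.min(),xs.max(),ys.min(),ys.max(),col)
# brass blobs
hsv=cv2.cvtColor(im,cv2.COLOR_RGB2HSV);m=cv2.inRange(hsv,(14,130,120),(28,255,255))
n,l,st,ce=cv2.connectedComponentsWithStats(m)
for i in range(1,n):
    if st[i,4]>150:
        c=max(cv2.findContours((l==i).astype(np.uint8),0,1)[0],key=cv2.contourArea);e=cv2.fitEllipse(cv2.convexHull(c));print(st[i],e, p2w('wrist',e[0][::-1],.0435,cal))
cv2.imwrite('pics/w3.png',cv2.cvtColor(cv2.resize(im,(800,600)),cv2.COLOR_RGB2BGR))
E
```

```text
[0.49822199 0.25018153 0.2507965 ] [-3.14159151e+00 -2.80654650e-04  2.98363658e-03] 1.0007526248960272
cell1 0.91 [123.2 305.3] [0.5463 0.1919 0.03  ] 279 331 99 150 [117.  71. 141.]
cell1 0.81 [208.6 205.9] [0.4461 0.3059 0.03  ] 178 228 180 233 [104.  85.  72.]
cell1 0.64 [211.4 299.3] [0.443  0.1948 0.03  ] 276 325 185 238 [110.  93.  66.]
cell1 0.6 [111.9 222.2] [0.5583 0.2844 0.03  ] 200 252 85 136 [135.  87. 156.]
cell1_ring_top 0.87 [217.2 195.6] [0.4399 0.3162 0.0435] 182 221 192 230 [167. 135.  75.]
[182 193  39  27 530] ((201.29251098632812, 208.73646545410156), (32.18899154663086, 39.283443450927734), 96.20590209960938) [0.4501897  0.30924025 0.0435    ]
[284 198  38  37 707] ((302.0096130371094, 215.9298858642578), (36.45581817626953, 38.217979431152344), 59.620452880859375) [0.44191754 0.1934059  0.0435    ]
```

View pics/w3.png

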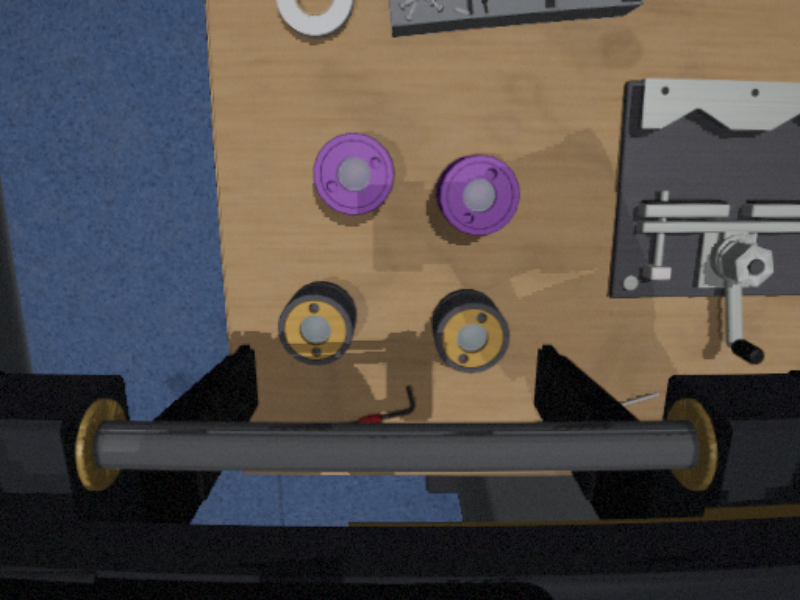

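The dark-barrel, brass-ring cells at (317,330) and (472,337) are the ones meant. The purple ones at (354,174) and (479,195) are look-alikes. I'll grasp the right-hand one first.

Call:
send_rows([
  [0, 0, 0, -1.12, 1.13, 3.5, 1],
  [0, 0, 0, -1.12, 1.13, 3.5, 1],
  [0, 0, 0, -1.12, 1.13, 3.5, 1],
  [0, 0, 0, -1.12, 1.13, 3.5, 1],
  [0, 0, 0, -1.12, 1.15, 3.5, 1],
  [0, 0, 0, 0, 0, 3.0, 1],
  [0, 0, 0, 0, 0, 1.6, 1],
  [0, 0, 0, 0, 0, 1.0, 1],
  [0, 0, 0, 0, 0, 0, -1],
  [0, 0, 0, 0, 0, 0, -1],
], squeeze=25)

```text
clock: 7.92
position: [0.443, 0.1915, 0.0202]
ee_rot: [3.142, -0.0, -0.001]
wrist_force: [-1.1, -0.0, 0.3]
width: 0.91
gripper_force: 0.0
```

Call:
send_rows([
  [0, 0, 0, 0, 0, 0, -1],
  [0, 0, 0, 0, 0, 0, -1],
  [0, 0, 0, 0, 0, 0, -1],
  [0, 0, 0, 0, 0, 0, -1],
])

```text
clock: 8.25
position: [0.4429, 0.1921, 0.0204]
ee_rot: [-3.141, -0.001, 0.0]
wrist_force: [-0.4, 0.3, -0.0]
width: 0.636
gripper_force: 0.0
```

Call:
send_rows([
  [0, 0, 0, 0, 0, 0, -1],
  [0, 0, 0, 0, 0, 0, -1],
  [0, 0, 0, 0, 0, 0, -1],
  [0, 0, 0, 0, 0, -1.0, -1],
  [0, 0, 0, 0, 0, -3.0, -1],
  [0, 0, 0, 0, 0, -3.0, -1],
  [0, 0, 0, 0, 0, -3.0, -1],
  [0, 0, 0, 0, 0, 0, -1],
])

```text
clock: 8.92
position: [0.4442, 0.1925, 0.1247]
ee_rot: [-3.14, -0.007, 0.0]
wrist_force: [0.8, 0.0, -1.0]
width: 0.585
gripper_force: 25.0
```

```bash
cat >> h.py <<'E'
def rings(c,z,name=None):
    """ellipses of brass rings -> (px centre, world centre at height z, hole-line yaw)"""
    cal=calibration(c);im=snap(c,name);out=[]
    hsv=cv2.cvtColor(im,cv2.COLOR_RGB2HSV);m=cv2.inRange(hsv,(12,90,60),(30,255,255))
    m=cv2.morphologyEx(m,cv2.MORPH_OPEN,np.ones((2,2),np.uint8))
    n,l,st,ce=cv2.connectedComponentsWithStats(m)
    for i in range(1,n):
        if st[i,4]>300 and st[i,2]<140:
            cc=max(cv2.findContours((l==i).astype(np.uint8),0,1)[0],key=cv2.contourArea);e=cv2.fitEllipse(cv2.convexHull(cc))
            out.append((np.round(e[0][::-1],1),np.round(e[1],1),np.round(p2w(c,e[0][::-1],z,cal),4)))
    return out,im,cal
E
python3 - <<'E'
from h import *
s=sense();print(s['position'],s['width'],s['gripper_force'],s['wrist_force'])
o,im,cal=rings('wrist',s['position'][2]+.0235);print(*o,sep='\n')
cv2.imwrite('pics/w4.png',cv2.cvtColor(cv2.resize(im[100:350,100:420],(800,600)),cv2.COLOR_RGB2BGR))
E
```

```text
[0.44424667 0.19247569 0.12469657] 0.5851584714600349 24.999575866386294 [ 0.75077369  0.02220051 -0.95776379]
(array([195.2, 101.4]), array([54.2, 60.8]), array([0.475 , 0.2601, 0.1482]))
(array([258.7, 254. ]), array([84.2, 95.8]), array([0.4446, 0.1918, 0.1482]))
(array([286.9, 369. ]), array([19.3, 61.4]), array([0.4296, 0.1366, 0.1482]))
(array([312.1, 479.9]), array([17.5, 35.5]), array([0.4139, 0.0773, 0.1482]))
```

View pics/w4.png

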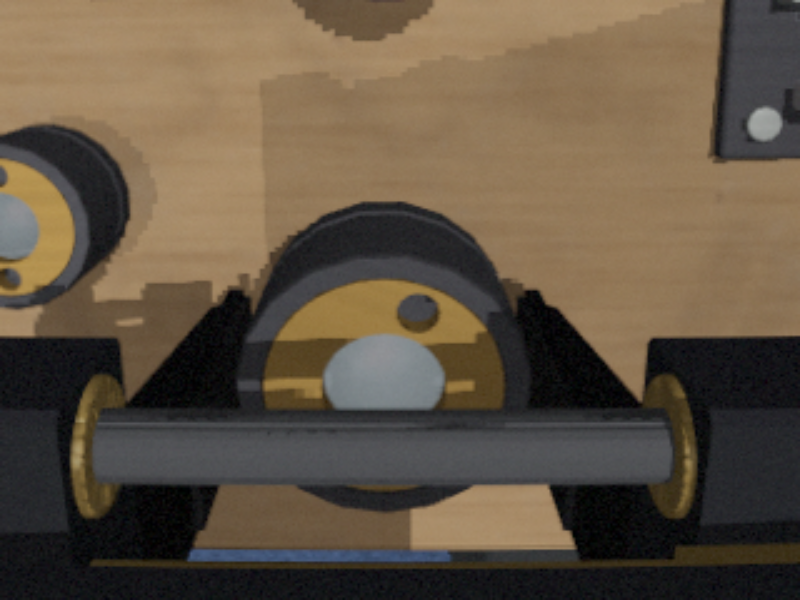

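The held cell sits centred between the fingers, with its ring centre 1 mm or less from the TCP.

```bash
python3 - <<'E'
from h import *
import json
for f,pts in dict(w1=[(395,178),(398,255),(303,258),(503,253)],w2=[(324,84),(149,91),(505,81),(333,220),(170,224),(500,215)]).items():
    cal=json.load(open(f+'.json'));cal['mtx']=np.array(cal['mtx'])
    for x,y in pts: print(f,x,y,np.round(p2w('w',[y*.64-.18,x*.64-.18],.024,cal),4))
go([.572,-.135,.16],0)
E
```

```text
w1 395 178 [ 0.6073 -0.0499  0.024 ]
w1 398 255 [ 0.5483 -0.0521  0.024 ]
w1 303 258 [0.5461 0.0224 0.024 ]
w1 503 253 [ 0.5498 -0.1343  0.024 ]
w2 324 84 [ 0.61  -0.05   0.024]
w2 149 91 [0.6083 0.0338 0.024 ]
w2 505 81 [ 0.6116 -0.1347  0.024 ]
w2 333 220 [ 0.5464 -0.0526  0.024 ]
w2 170 224 [0.5448 0.0293 0.024 ]
w2 500 215 [ 0.5489 -0.1349  0.024 ]
turn [-0.07 -0.28  0.01] shift(before turn) [12.86 32.72 -3.74] shift(after turn) [12.85 32.72 -3.76]
```

Call:
send_rows([
  [0, 0, 0, 1.45, 3.64, 0, -1],
  [0, 0, 0, 1.45, 3.64, 0, -1],
  [0, 0, 0, 1.45, 3.64, 0, -1],
  [0, 0, 0, 1.45, 3.64, 0, -1],
  [0, 0, 0, 1.45, 3.64, 0, -1],
  [0, 0, 0, 1.45, 3.64, 0, -1],
  [0, 0, 0, 1.45, 3.64, 0, -1],
  [0, 0, 0, 1.45, 3.64, 0, -1],
  [0, 0, 0, 1.45, 3.64, 0, -1],
  [0, 0, 0, 0, 0, 0, -1],
])

```text
clock: 9.8
position: [0.5747, -0.1414, 0.1184]
ee_rot: [3.14, -0.001, -0.004]
wrist_force: [-1.3, 0.5, -2.2]
width: 0.585
gripper_force: 25.0
```

Call:
send_rows([
  [0, 0, 0, 0, 0, 3.0, -1],
  [0, 0, 0, 0, 0, 3.0, -1],
  [0, 0, 0, 0, 0, 2.0, -1],
  [0, 0, 0, 0, 0, 0, -1],
])

```text
clock: 10.13
position: [0.5727, -0.1357, 0.0358]
ee_rot: [-3.141, 0.002, -0.001]
wrist_force: [4.2, 0.8, 2.4]
width: 0.581
gripper_force: 25.0
```

```bash
python3 - <<'E'
from h import *
s=sense();print(s['position'],s['width'],s['gripper_force'],s['wrist_force'])
cal=calibration('wrist');im=snap('wrist');np.set_printoptions(suppress=True)
print(w2p('wrist',[.6085,-.0505,.024],cal)/.64,w2p('wrist',[.61,-.135,.024],cal)/.64)
cv2.imwrite('pics/w5.png',cv2.cvtColor(cv2.resize(im,(800,600)),cv2.COLOR_RGB2BGR))
E
```

```text
[ 0.57270508 -0.13566902  0.03582236] 0.5809797880906624 24.996903925202787 [4.16205893 0.82265442 2.38538829]
[265.04061785 150.35597164] [260.20570468 392.89815476]
```

View pics/w5.png

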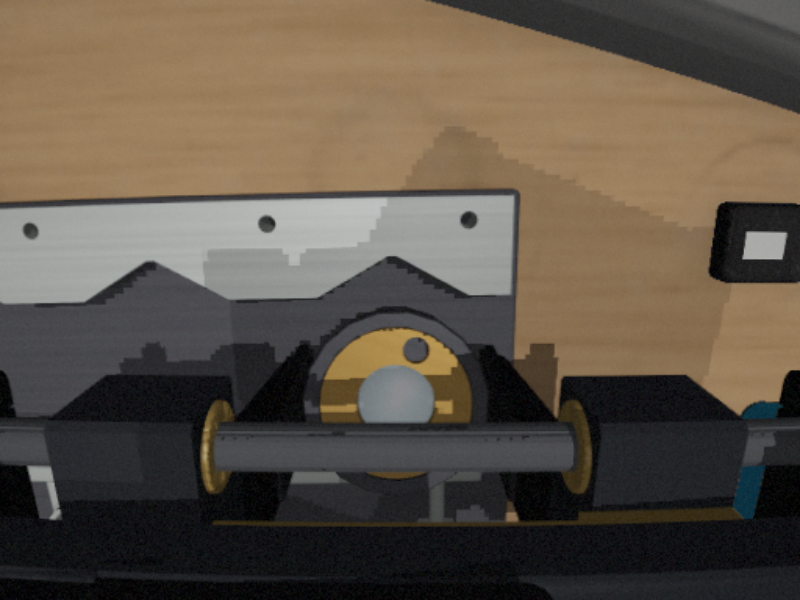

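Call:
send_rows([
  [0, 0, 0, 0.2, 0, 0, -1],
  [0, 0, 0, 0.1, 0, 0, -1],
  [0, 0, 0, 0, 0, 0.4, -1],
  [0, 0, 0, 0, 0, 0.3, -1],
  [0, 0, 0, 0, 0, 0, -1],
  [0, 0, 0, 0, 0, 0, -1],
])

```text
clock: 10.68
position: [0.5768, -0.1358, 0.0336]
ee_rot: [3.141, -0.002, -0.0]
wrist_force: [1.7, 0.4, 6.6]
width: 0.583
gripper_force: 25.0
```

Call:
send_rows([
  [0, 0, 0, 0, 0, 0.2, -1],
  [0, 0, 0, 0, 0, 0.2, -1],
  [0, 0, 0, 0, 0, 0, -1],
  [0, 0, 0, 0, 0, 0, -1],
  [0, 0, 0, 0, 0, 0, -1],
])

```text
clock: 11.1
position: [0.5776, -0.136, 0.0317]
ee_rot: [3.14, -0.005, 0.0]
wrist_force: [-2.7, 2.4, 28.6]
width: 0.585
gripper_force: 25.0
```

Call:
send_rows([
  [0, 0, 0, 0, 0, -0.2, -1],
  [0, 0, 0, 0, 0, 0, 0.5],
  [0, 0, 0, 0, 0, 0, 0.5],
  [0, 0, 0, 0, 0, 0, 0.5],
  [0, 0, 0, 0, 0, 0, 0.5],
  [0, 0, 0, 0, 0, -1, 0.5],
  [0, 0, 0, 0, 0, -2, 0.5],
  [0, 0, 0, 0, 0, -4, 0.5],
  [0, 0, 0, 0, 0, -4, 0.5],
  [0, 0, 0, 0, 0, -2, 0.5],
])

```text
clock: 11.93
position: [0.577, -0.136, 0.1655]
ee_rot: [3.14, -0.004, 0.0]
wrist_force: [0.2, -0.5, -0.1]
width: 0.751
gripper_force: 0.0
```

```bash
python3 - <<'E'
from h import *
s=sense();print(s['position'],s['ee_rot'],s['width'],s['gripper_force'],s['wrist_force'])
o,im,cal=rings('wrist',.0515);print(*o,sep='\n')
cv2.imwrite('pics/w6.png',cv2.cvtColor(cv2.resize(im[60:300,96:416],(800,600)),cv2.COLOR_RGB2BGR))
E
```

```text
[ 0.57699532 -0.13595806  0.16549532] [ 3.14001813e+00 -4.17708337e-03  2.02897050e-05] 0.750878716919802 0.0 [ 0.20065069 -0.47771099 -0.06613723]
(array([189.7, 253.7]), array([55. , 55.2]), array([ 0.5759, -0.1368,  0.0515]))
(array([286.2, 109.5]), array([26.2, 60.9]), array([ 0.4831, -0.0023,  0.0515]))
(array([286.5, 400.5]), array([21.5, 58.7]), array([ 0.4826, -0.2743,  0.0515]))
```

View pics/w6.png

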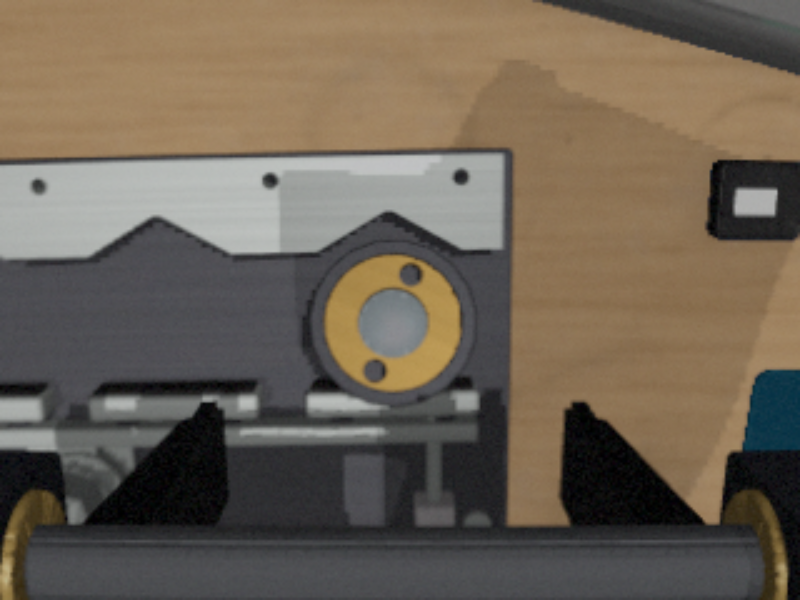

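The first cell stands upright in the third vee, with its ring at crop (393,322). Now the second cell.

Call:
send_rows([
  [0, 0, 0, -0.98, -3.7, 0, 0.5],
  [0, 0, 0, -0.98, -3.7, 0, 0.5],
  [0, 0, 0, -0.98, -3.7, 0, 0.5],
  [0, 0, 0, -0.98, -3.7, 0, 1],
  [0, 0, 0, -0.98, -3.7, 0, 1],
  [0, 0, 0, -0.98, -3.7, 0, 1],
  [0, 0, 0, -0.98, -3.7, 0, 1],
  [0, 0, 0, -0.98, -3.7, 0, 1],
  [0, 0, 0, -0.98, -3.7, 0, 1],
  [0, 0, 0, -0.98, -3.7, 0, 1],
])

```text
clock: 12.82
position: [0.4771, 0.236, 0.161]
ee_rot: [3.141, 0.0, -0.0]
wrist_force: [1.4, 0.3, 0.9]
width: 0.998
gripper_force: 0.0
```

Call:
send_rows([
  [0, 0, 0, -0.98, -3.7, 0, 1],
  [0, 0, 0, -0.98, -3.7, 0, 1],
  [0, 0, 0, 0, 0, 0, 1],
  [0, 0, 0, 0, 0, 0, 1],
])

```text
clock: 13.15
position: [0.4576, 0.3098, 0.1607]
ee_rot: [3.141, 0.0, 0.003]
wrist_force: [0.7, -0.0, 0.3]
width: 0.998
gripper_force: 0.0
```

```bash
python3 - <<'E'
from h import *
s=sense();print(s['position'],s['ee_rot'],s['width'])
o,im,cal=rings('wrist',.0435);print(*o,sep='\n')
for d in outline_of('wrist','cell1'): print(d['score'],d['at'],np.median(im[d['mask']],0),p2w('wrist',d['at'],.03,cal))
go([*o[0][2][:2],.02],0)
E
```

```text
[0.45755321 0.30983529 0.16067553] [3.14134248e+00 2.32331151e-04 3.36911389e-03] 0.9977344115024803
(array([198.7, 254.3]), array([50.7, 52.7]), array([0.4471, 0.3085, 0.0435]))
(array([284.2,  64.3]), array([30.6, 59.1]), array([0.3614, 0.4895, 0.0435]))
(array([285.7, 446. ]), array([26.9, 57.4]), array([0.3611, 0.1246, 0.0435]))
0.91 [80.5, 391.5] [118.  70. 140.] [0.54751924 0.19291733 0.03      ]
0.71 [195.7, 251.8] [118. 113.  67.] [0.44611182 0.31073199 0.03      ]
0.6 [61.6, 288.3] [145.  96. 170.] [0.5612799  0.28086951 0.03      ]
turn [0.02 0.02 0.01] shift(before turn) [-1.13 -0.07 14.07] shift(after turn) [-1.13 -0.06 14.07]
```

Call:
send_rows([
  [0, 0, 0, -0.5, 0, 3.5, 1],
  [0, 0, 0, -0.6, 0, 3.5, 1],
  [0, 0, 0, 0, 0, 3.5, 1],
  [0, 0, 0, 0, 0, 2.3, 1],
  [0, 0, 0, 0, 0, 1.3, 1],
  [0, 0, 0, 0, 0, 0, -1],
  [0, 0, 0, 0, 0, 0, -1],
  [0, 0, 0, 0, 0, 0, -1],
  [0, 0, 0, 0, 0, 0, -1],
  [0, 0, 0, 0, 0, 0, -1],
])

```text
clock: 14.08
position: [0.448, 0.3083, 0.0208]
ee_rot: [-3.141, -0.002, -0.0]
wrist_force: [-0.2, 1.0, -0.2]
width: 0.707
gripper_force: 0.0
```

Call:
send_rows([
  [0, 0, 0, 0, 0, 0, -1],
  [0, 0, 0, 0, 0, 0, -1],
  [0, 0, 0, 0, 0, 0, -1],
  [0, 0, 0, 0, 0, 0, -1],
  [0, 0, 0, 0, 0, 0, -1],
])

```text
clock: 14.5
position: [0.4478, 0.3085, 0.0204]
ee_rot: [-3.141, -0.001, 0.0]
wrist_force: [-1.1, -0.5, 6.7]
width: 0.582
gripper_force: 25.0
```

Call:
send_rows([
  [0, 0, 0, 0, 0, -1.0, -1],
  [0, 0, 0, 0, 0, -2.0, -1],
  [0, 0, 0, 0, 0, -3.0, -1],
  [0, 0, 0, 0, 0, -3.0, -1],
  [0, 0, 0, 0, 0, -1.0, -1],
  [0, 0, 0, 0, 0, 0, -1],
  [0, 0, 0, 0, 0, 0, -1],
  [0, 0, 0, 0, 0, 0, -1],
])

```text
clock: 15.17
position: [0.4468, 0.308, 0.1184]
ee_rot: [3.14, 0.002, -0.0]
wrist_force: [0.1, -1.2, -2.4]
width: 0.585
gripper_force: 25.0
```

```bash
python3 - <<'E'
from h import *
s=sense();print(s['position'],s['width'],s['gripper_force'])
o,im,cal=rings('wrist',s['position'][2]+.0235);print(*o,sep='\n')
go([.571,.0325,s['position'][2]],0)
E
```

```text
[0.44682022 0.30797383 0.11837902] 0.5849424354329318 24.99928048811853
(array([257.2, 253.9]), array([86. , 96.2]), array([0.4481, 0.3074, 0.1419]))
(array([286.3, 139.9]), array([21. , 61.4]), array([0.4325, 0.3621, 0.1419]))
(array([313.1, 480. ]), array([17.3, 39.8]), array([0.4157, 0.1922, 0.1419]))
turn [ 0.08  0.14 -0.  ] shift(before turn) [ 1.242e+01  2.754e+01 -1.000e-02] shift(after turn) [ 1.242e+01  2.754e+01 -2.000e-02]
```

Call:
send_rows([
  [0, 0, 0, 1.57, 3.44, 0, -1],
  [0, 0, 0, 1.57, 3.44, 0, -1],
  [0, 0, 0, 1.57, 3.44, 0, -1],
  [0, 0, 0, 1.57, 3.44, 0, -1],
  [0, 0, 0, 1.57, 3.44, 0, -1],
  [0, 0, 0, 1.57, 3.44, 0, -1],
  [0, 0, 0, 1.57, 3.44, 0, -1],
  [0, 0, 0, 1.57, 3.44, 0, -1],
  [0, 0, 0, 0, 0, 0, -1],
  [0, 0, 0, 0, 0, 0, -1],
])

```text
clock: 16.05
position: [0.5731, 0.0313, 0.118]
ee_rot: [-3.142, 0.003, -0.003]
wrist_force: [-0.7, 0.3, -2.6]
width: 0.583
gripper_force: 25.0
```

Call:
send_rows([
  [0, 0, 0, 0, 0, 3.0, -1],
  [0, 0, 0, 0, 0, 2.5, -1],
  [0, 0, 0, 0, 0, 1.5, -1],
  [0, 0, 0, 0, 0, 0.5, -1],
  [0, 0, 0, 0, 0, 0.5, -1],
  [0, 0, 0, 0, 0, 0, -1],
  [0, 0, 0, 0, 0, 0, -1],
  [0, 0, 0, 0, 0, 0, -1],
])

```text
clock: 16.72
position: [0.5735, 0.0333, 0.0406]
ee_rot: [3.141, -0.001, 0.0]
wrist_force: [0.2, 0.9, -1.4]
width: 0.584
gripper_force: 25.0
```

Call:
send_rows([
  [0, 0, 0, 0, 0, 0.3, -1],
  [0, 0, 0, 0, 0, 0.3, -1],
  [0, 0, 0, 0, 0, 0.3, -1],
  [0, 0, 0, 0, 0, 0.1, -1],
  [0, 0, 0, 0, 0, 0, -1],
  [0, 0, 0, 0, 0, 0, -1],
  [0, 0, 0, 0, 0, 0, -1],
])

```text
clock: 17.3
position: [0.5731, 0.0331, 0.0297]
ee_rot: [3.142, -0.0, -0.0]
wrist_force: [0.2, 0.6, -1.3]
width: 0.583
gripper_force: 25.0
```

Call:
send_rows([
  [0, 0, 0, 0, 0, 0.1, -1],
  [0, 0, 0, 0, 0, 0, 0.5],
  [0, 0, 0, 0, 0, 0, 0.5],
  [0, 0, 0, 0, 0, 0, 0.5],
  [0, 0, 0, 0, 0, 0, 0.5],
  [0, 0, 0, 0, 0, -1, 0.5],
  [0, 0, 0, 0, 0, -3, 0.5],
  [0, 0, 0, 0, 0, -4, 0.5],
  [0, 0, 0, 0.5, 3, -2, 0.5],
  [0, 0, 0, 0.5, 3, 0, 0.5],
])

```text
clock: 18.13
position: [0.585, -0.0268, 0.1344]
ee_rot: [3.14, -0.008, 0.003]
wrist_force: [1.1, 0.0, -0.1]
width: 0.748
gripper_force: 0.0
```

Call:
send_rows([
  [0, 0, 0, 0, 2, -3, 0.5],
  [0, 0, 0, 0, 0, -3, 0.5],
  [0, 0, 0, 0, 0, 0, 0.5],
  [0, 0, 0, 0, 0, 0, 0.5],
])

```text
clock: 18.47
position: [0.5836, -0.0473, 0.1909]
ee_rot: [3.141, -0.004, -0.001]
wrist_force: [-0.5, -0.1, 0.1]
width: 0.748
gripper_force: 0.0
```

```bash
python3 - <<'E'
from h import *
s=sense();print(s['position'],s['ee_rot'])
o,im,cal=rings('wrist',.0515);print(*o,sep='\n')
import json;json.dump({k:np.array(v).tolist() for k,v in cal.items()},open('w7.json','w'))
cv2.imwrite('pics/w7.png',cv2.cvtColor(cv2.resize(im[80:290,116:396],(800,600),interpolation=cv2.INTER_CUBIC),cv2.COLOR_RGB2BGR))
E
```

```text
[ 0.58356038 -0.04727843  0.19088991] [ 3.14083773e+00 -3.67157063e-03 -7.41524806e-04]
(array([189.5, 351. ]), array([49.1, 50.1]), array([ 0.5762, -0.1386,  0.0515]))
(array([193.7, 167.8]), array([46. , 49.4]), array([0.5722, 0.0319, 0.0515]))
(array([274.5, 108.7]), array([20.9, 38.9]), array([0.4881, 0.0979, 0.0515]))
(array([286.9, 400.7]), array([21.7, 58.1]), array([ 0.4739, -0.1979,  0.0515]))
```

View pics/w7.png

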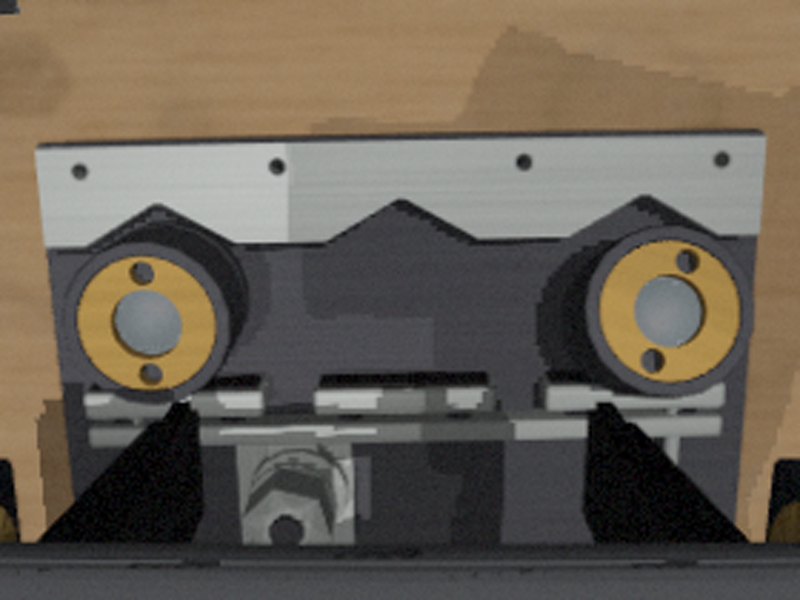

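Both dark cells stand ring-up, in vee 1 at (148,323) and vee 3 at (668,311). Now a close look at the nut.

Call:
send_rows([
  [0, 0, 0, -1.5, -1.85, 1.0, 0.3],
  [0, 0, 0, -1.5, -1.85, 1.0, 0.1],
  [0, 0, 0, 0, 0, 1.0, 0.1],
  [0, 0, 0, 0, 0, 1.0, 0.1],
  [0, 0, 0, 0, 0, 0, 0.1],
  [0, 0, 0, 0, 0, 0, 0.1],
])

```text
clock: 19.02
position: [0.5533, -0.0102, 0.1479]
ee_rot: [-3.142, 0.001, -0.0]
wrist_force: [-0.1, -0.8, 0.5]
width: 0.551
gripper_force: 0.0
```

```bash
python3 - <<'E'
from h import *
s=sense();print(s['position'],s['ee_rot'])
cal=calibration('wrist');im=snap('wrist')
for d in spot_in('wrist','nut_top'): print(d)
# rectified metric top view at z=.0485, 0.15 mm/px, up=+x, left=+y, centre (.4995,-.0105)
G=0.0001;N=600;c0=np.array([.4995,-.0105]);mx=np.zeros((N,N),np.float32);my=mx.copy()
K=np.array(cal['mtx']);T=np.array(cal['world_from_camera'])
i,j=np.mgrid[:N,:N];X=c0[0]-(i-N/2)*G;Y=c0[1]-(j-N/2)*G
q=(np.stack([X,Y,np.full_like(X,.0485)],-1)-T[:3,3])@T[:3,:3];u=q[...,:2]/q[...,2:];u=u*(1+cal['k1']*(u**2).sum(-1,keepdims=True))
r=cv2.remap(im,(u[...,0]*K[0,0]+K[0,2]).astype(np.float32),(u[...,1]*K[1,1]+K[1,2]).astype(np.float32),cv2.INTER_CUBIC)
r=cv2.convertScaleAbs(r,alpha=1.3)
cv2.imwrite('pics/w8.png',cv2.cvtColor(r,cv2.COLOR_RGB2BGR))
E
```

```text
[ 0.55333188 -0.01016572  0.14791221] [-3.14157927e+00  1.38508938e-03 -6.56474868e-05]
{'at': [249.4, 255.4], 'score': 0.94}
```

View pics/w8.png

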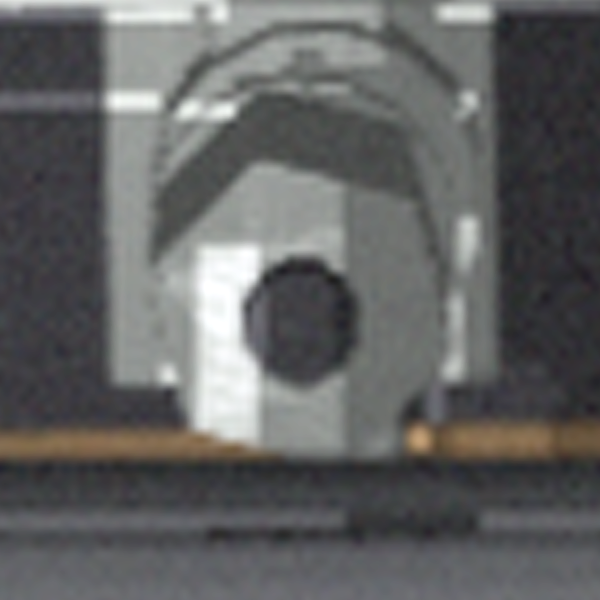

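The nut's hole is at (301,322), which puts its centre near (0.498,-0.0106). The flats' normals are at about -14°, so the tool yaw for the grasp is 76°.

Call:
send_rows([
  [0, 0, 0, -2.76, 0.02, 0, 0],
  [0, 0, 0, -2.77, 0.02, 0, 0],
  [0, 0, -6.91, 0, 0, 0, 0],
  [0, 0, -6.91, 0, 0, 0, 0],
  [0, 0, -6.91, 0, 0, 0, 0],
  [0, 0, -6.91, 0, 0, 0, 0],
  [0, 0, -6.91, 0, 0, 0, 0],
  [0, 0, -6.91, 0, 0, 0, 0],
  [0, 0, -6.91, 0, 0, 0, 0],
  [0, 0, -6.91, 0, 0, 0, 0],
])

```text
clock: 19.95
position: [0.4983, -0.0107, 0.1492]
ee_rot: [3.141, -0.0, 0.97]
wrist_force: [-0.5, 0.3, -0.2]
width: 0.497
gripper_force: 0.0
```

Call:
send_rows([
  [0, 0, -6.91, 0, 0, 0, 0],
  [0, 0, -6.91, 0, 0, 0, 0],
  [0, 0, -6.91, 0, 0, 0, 0],
  [0, 0, 0, 0, 0, 3, 0],
  [0, 0, 0, 0, 0, 3, 0],
  [0, 0, 0, 0, 0, 3, 0],
  [0, 0, 0, 0, 0, 0, 0],
  [0, 0, 0, 0, 0, 0, 0],
])

```text
clock: 20.62
position: [0.4977, -0.0105, 0.0585]
ee_rot: [-3.139, 0.0, 1.326]
wrist_force: [0.6, -0.5, 0.9]
width: 0.498
gripper_force: 0.0
```

```bash
python3 - <<'E'
from h import *
go([.498,-.0106,.031],np.radians(76))
E
```

```text
turn [-0.12  0.02 -0.02] shift(before turn) [0.   0.03 2.75] shift(after turn) [0.   0.03 2.75]
```

Call:
send_rows([
  [0, 0, 0, 0, 0, 1.4, 0],
  [0, 0, 0, 0, 0, 1.3, 0],
  [0, 0, 0, 0, 0, 0, -1],
  [0, 0, 0, 0, 0, 0, -1],
  [0, 0, 0, 0, 0, 0, -1],
  [0, 0, 0, 0, 0, 0, -1],
  [0, 0, 0, 0, 0, 0, -1],
  [0, 0, 0, 0, 0, 0, -1],
], squeeze=40)

```text
clock: 21.28
position: [0.4987, -0.0105, 0.0331]
ee_rot: [3.139, -0.0, 1.326]
wrist_force: [0.8, -0.5, 10.0]
width: 0.29
gripper_force: 40.0
```

Call:
send_rows([
  [0, 0, 3.5, 0, 0, 0, -1],
  [0, 0, 6.5, 0, 0, 0, -1],
  [0, 0, 6.5, 0, 0, 0, -1],
  [0, 0, 6.5, 0, 0, 0, -1],
  [0, 0, 6.5, 0, 0, 0, -1],
  [0, 0, 6.5, 0, 0, 0, -1],
  [0, 0, 6.5, 0, 0, 0, -1],
  [0, 0, 6.5, 0, 0, 0, -1],
  [0, 0, 6.5, 0, 0, 0, -1],
  [0, 0, 6.5, 0, 0, 0, -1],
])

```text
clock: 22.12
position: [0.4986, -0.0104, 0.0331]
ee_rot: [3.14, -0.002, 0.24]
wrist_force: [0.7, 0.6, 9.1]
width: 0.291
gripper_force: 40.0
```

Call:
send_rows([
  [0, 0, 6.5, 0, 0, 0, -1],
  [0, 0, 6.5, 0, 0, 0, -1],
  [0, 0, 6.5, 0, 0, 0, -1],
  [0, 0, 6.5, 0, 0, 0, -1],
  [0, 0, 6.5, 0, 0, 0, -1],
  [0, 0, 6.5, 0, 0, 0, -1],
  [0, 0, 4.5, 0, 0, 0, -1],
  [0, 0, 0, 0, 0, 0, -1],
  [0, 0, 0, 0, 0, 0, -1],
])

```text
clock: 22.87
position: [0.4986, -0.0103, 0.0331]
ee_rot: [-3.141, -0.002, -0.516]
wrist_force: [-0.5, 0.8, 10.0]
width: 0.291
gripper_force: 40.0
```

```bash
python3 - <<'E'
from h import *
s=sense();print(s['position'],s['ee_rot'],s['width'],s['wrist_force'],s['moment'],s['joint_pos'])
E
```

```text
[ 0.49856647 -0.01025266  0.03313179] [-3.14063880e+00 -2.22991889e-03 -5.15646678e-01] 0.2906444786672408 [-0.51579004  0.81765768  9.96812961] [ 0.24710024  0.13821111 -0.25087062] [-1.53155722e-01  5.92517822e-01  2.03139630e+00  2.05239184e-04
  5.15255292e-01  1.93310775e+00]
```

Call:
send_rows([
  [0, 0, 0, 0, 0, 0, 0],
  [0, 0, 0, 0, 0, 0, 0],
  [0, 0, 0, 0, 0, 0, 0],
  [0, 0, 0, 0, 0, -2, 0],
  [0, 0, 0, 0, 0, -3, 0],
  [0, 0, 0, 0, 0, -4, 0],
  [0, 0, -6, 0, 0, -3, 0],
  [0, 0, -6, 0, 0, 0, 0],
  [0, 0, -6, 0, 0, 0, 0],
  [0, 0, -6, 0, 0, 0, 0],
])

```text
clock: 23.7
position: [0.4978, -0.0103, 0.1525]
ee_rot: [3.141, -0.001, -0.091]
wrist_force: [0.9, -0.0, -0.1]
width: 0.496
gripper_force: 0.0
```

Call:
send_rows([
  [0, 0, -5.6, 0, 0, 0, 0],
  [0, 0, 0, 3.5, 1.5, -1, 0],
  [0, 0, 0, 3.0, 1.5, -1, 0],
  [0, 0, 0, 0, 0, 0, 0],
  [0, 0, 0, 0, 0, 0, 0],
])

```text
clock: 24.12
position: [0.5635, -0.0408, 0.1716]
ee_rot: [3.141, -0.0, 0.001]
wrist_force: [-1.3, 0.2, -1.3]
width: 0.501
gripper_force: 0.0
```

```bash
python3 - <<'E'
from h import *
s=sense();print(s['position'],s['ee_rot'])
o,im,cal=rings('wrist',.0515);print(*o,sep='\n')
for d in spot_in('wrist','lever_grip')+spot_in('wrist','nut_top'): print(d)
cv2.imwrite('pics/w9.png',cv2.cvtColor(cv2.resize(im[80:380,56:456],(800,600),interpolation=cv2.INTER_CUBIC),cv2.COLOR_RGB2BGR))
E
```

```text
[ 0.5635314  -0.0407627   0.17164801] [ 3.14141416e+00 -2.95376144e-04  1.05602270e-03]
(array([168.8, 367. ]), array([52.1, 54.3]), array([ 0.5792, -0.139 ,  0.0515]))
(array([171.9, 168.1]), array([50.6, 53.7]), array([0.5761, 0.0322, 0.0515]))
(array([286.4, 155.4]), array([18.8, 62.3]), array([0.4657, 0.0515, 0.0515]))
(array([286.4, 353.1]), array([17.5, 61.4]), array([ 0.4659, -0.1359,  0.0515]))
(array([317.1,  37.9]), array([35.1, 47.5]), array([0.4279, 0.1755, 0.0515]))
(array([319.6, 254.4]), array([ 44.1, 153.1]), array([ 0.4299, -0.0424,  0.0515]))
{'at': [229.4, 232.6], 'score': 0.86}
{'at': [248.1, 222.3], 'score': 0.66}
```

View pics/w9.png

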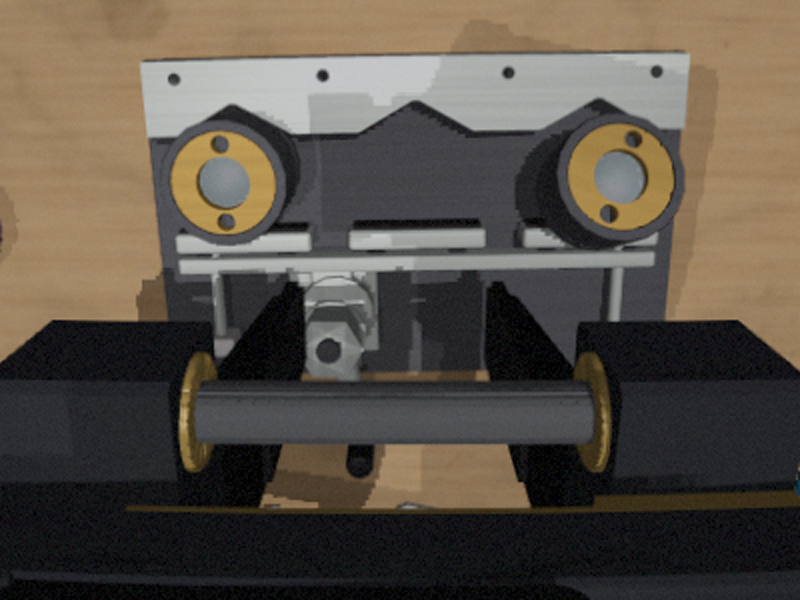

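Both cells have moved about 3 mm into their vees and the pads touch them. The lever grip is seen at (360,465), near (0.437,-0.023), so I'll close the lever.

Call:
send_rows([
  [0, 0, 0, -3.16, -0.45, 0, 0],
  [0, 0, 0, -3.16, -0.45, 0, 0],
  [0, 0, 0, -3.16, -0.45, 0, 0],
  [0, 0, 0, -3.16, -0.45, 0, 0],
  [0, 0, 0, 0, 0, 3, 0],
  [0, 0, 0, 0, 0, 4, 0],
  [0, 0, 0, 0, 0, 3, 0],
  [0, 0, 0, 0, 0, 2, 0],
  [0, 0, 0, 0, 0, 1, 0],
  [0, 0, 0, 0, 0, 1.1, 0],
], squeeze=15)

```text
clock: 25.1
position: [0.4352, -0.0219, 0.0298]
ee_rot: [-3.141, 0.002, 0.002]
wrist_force: [0.6, -0.3, 1.4]
width: 0.5
gripper_force: 0.0
```

Call:
send_rows([
  [0, 0, 0, 0, 0, 0, -1],
  [0, 0, 0, 0, 0, 0, -1],
  [0, 0, 0, 0, 0, 0, -1],
  [0, 0, 0, 0, 0, 0, -1],
  [0, 0, 0, 0, 0, 0, -1],
  [0, 0, 0, 0, 0, 0, -1],
  [0, 0, 0, 0, 0, 0, -1],
  [0, 0, 0, 0, 0, 0, -1],
])

```text
clock: 25.77
position: [0.4365, -0.023, 0.0312]
ee_rot: [3.141, -0.001, 0.002]
wrist_force: [-3.3, -9.1, 3.7]
width: 0.141
gripper_force: 15.0
```

Call:
send_rows([
  [0, 0, 0, 0.05, 0.1, 0, -1],
  [0, 0, 0, 0.4, 1.38, 0, -1],
  [0, 0, 0, 0.67, 1.27, 0, -1],
  [0, 0, 0, 0.91, 1.12, 0, -1],
  [0, 0, 0, 1.11, 0.91, 0, -1],
  [0, 0, 0, 1.27, 0.67, 0, -1],
  [0, 0, 0, 1.38, 0.4, 0, -1],
  [0, 0, 0, 1.43, 0.12, 0, -1],
  [0, 0, 0, 0.1, 0, 0, -1],
  [0, 0, 0, 0, 0, 0, -1],
], squeeze=25)

```text
clock: 26.6
position: [0.5105, -0.0823, 0.0312]
ee_rot: [3.141, -0.002, 0.002]
wrist_force: [0.6, -2.3, 4.8]
width: 0.139
gripper_force: 25.0
```

Call:
send_rows([
  [0, 0, 0, 0.1, 0, 0, -1],
  [0, 0, 0, 0, 0, 0, -1],
  [0, 0, 0, 0, 0, 0, -1],
])

```text
clock: 26.85
position: [0.5106, -0.0823, 0.0312]
ee_rot: [3.141, -0.001, 0.002]
wrist_force: [-1.6, -4.5, 5.5]
width: 0.141
gripper_force: 25.0
```

Call:
send_rows([
  [0, 0, 0, 0.2, 0, 0, -1],
  [0, 0, 0, 0.2, 0, 0, -1],
  [0, 0, 0, 0, 0, 0, -1],
  [0, 0, 0, 0, 0, 0, -1],
])

```text
clock: 27.18
position: [0.5121, -0.0823, 0.0309]
ee_rot: [-3.141, 0.005, 0.002]
wrist_force: [-12.4, -8.5, 10.6]
width: 0.141
gripper_force: 25.0
```

Call:
send_rows([
  [0, 0, 0, 0, 0, 0, -0.6],
  [0, 0, 0, 0, 0, 0, -0.3],
  [0, 0, 0, 0, 0, 0, -0.2],
  [0, 0, 0, 0, 0, -2, -0.2],
  [0, 0, 0, 0, 0, -3, -0.2],
  [0, 0, 0, 0, 0, -4, 0],
  [0, 0, 0, 0, 0, -4, 0],
  [0, 0, 0, 0, 1, -4, 0],
  [0, 0, 0, 0.5, 3, -2, 0],
  [0, 0, 0, 0.5, 3.8, 0, 0],
])

```text
clock: 28.02
position: [0.5265, -0.1597, 0.2261]
ee_rot: [3.139, -0.008, 0.005]
wrist_force: [0.9, -0.1, 0.4]
width: 0.499
gripper_force: 0.0
```

Call:
send_rows([
  [0, 0, 0, 0.8, 4, 0, 0],
  [0, 0, 0, 0.8, 4, 0, 0],
  [0, 0, 0, 0.8, 4, 0, 0],
  [0, 0, 0, 0.6, 4, 0, 0],
  [0, 0, 0, 0, 0, 0, 0],
  [0, 0, 0, 0, 0, 0, 0],
])

```text
clock: 28.52
position: [0.5549, -0.3213, 0.2198]
ee_rot: [-3.141, 0.001, -0.001]
wrist_force: [-0.5, 0.6, -0.4]
width: 0.504
gripper_force: 0.0
```

```bash
python3 - <<'E'
from h import *
s=sense();print(s['position'],s['ee_rot'])
cal=calibration('wrist');im=snap('wrist')
import json;json.dump({k:np.array(v).tolist() for k,v in cal.items()},open('w10.json','w'))
for n,z in (('spanner',.084),('stand',.022)):
    for d in outline_of('wrist',n):
        m=d['mask'].astype(np.uint8);c=max(cv2.findContours(m,0,2)[0],key=cv2.contourArea)
        w=np.array([p2w('wrist',q[0][::-1],z,cal)[:2] for q in c]).astype(np.float32)*1000
        print(n,round(d['score'],2),d['at'],p2w('wrist',d['at'],z,cal),cv2.minAreaRect(w))
np.save('w10.npy',im)
at=np.array(spot_in('wrist','stand')[0]['at']).astype(int);print(at)
r0,c0=max(0,at[0]-75),max(0,at[1]-100);print(r0,c0)
cv2.imwrite('pics/w10.png',cv2.cvtColor(cv2.resize(im[r0:r0+150,c0:c0+200],(800,600),interpolation=cv2.INTER_CUBIC),cv2.COLOR_RGB2BGR))
E
```

```text
[ 0.5548509  -0.32132576  0.21977386] [-3.14102976e+00  6.30512364e-04 -5.08342729e-04]
spanner 0.56 [216.2, 273.8] [ 0.52212258 -0.34075175  0.084     ] ((522.2119140625, -338.815185546875), (20.147796630859375, 49.27225875854492), 73.66200256347656)
stand 0.65 [199.9, 264.0] [ 0.52012786 -0.33344118  0.022     ] ((510.8199462890625, -340.20037841796875), (48.129905700683594, 77.3897705078125), 70.61783599853516)
[200 262]
125 162
```

View pics/w10.png

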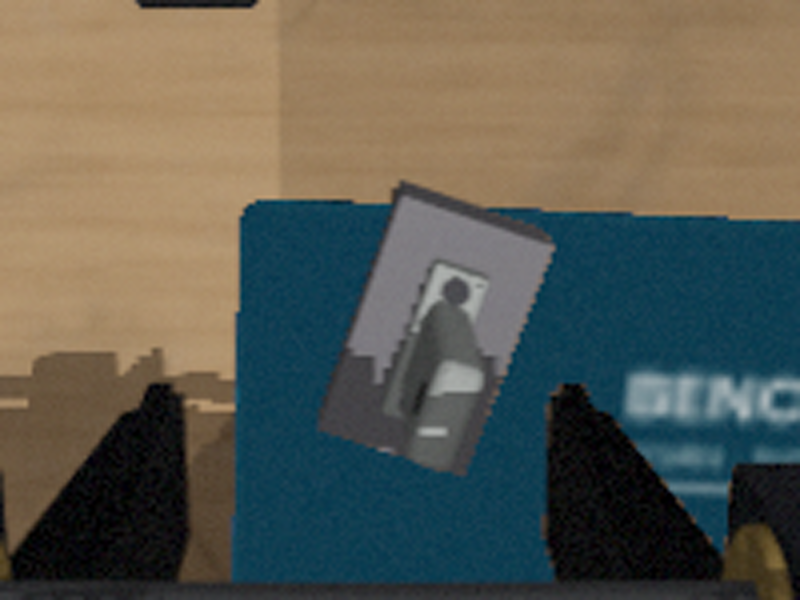

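The spanner's blade top is around (450,417), and the stand's top corners are at (400,190), (553,240), (463,475) and (320,430).

```bash
python3 - <<'E'
from h import *
import json
cal=json.load(open('w10.json'));cal['mtx']=np.array(cal['mtx'])
P=lambda x,y,z:p2w('w',[125+y/4-.4,162+x/4-.4],z,cal)[:2]
c=np.array([P(x,y,.022) for x,y in [(400,193),(551,242),(463,475),(320,430)]]);print(c.round(4),c.mean(0))
for a,b in((0,3),(1,2)): v=c[a]-c[b];print(np.degrees(np.arctan2(v[1],v[0])),np.linalg.norm(v))
for a,b in((0,1),(3,2)): v=c[a]-c[b];print(np.degrees(np.arctan2(v[1],v[0]))-90,np.linalg.norm(v))
b=np.array([P(x,y,.084) for x,y in [(445,362),(487,370),(462,472),(408,458)]]);print(b,b.mean(0))
print(P(456,291,.03))
E
```

```text
[[ 0.5507 -0.3306]
 [ 0.537  -0.3721]
 [ 0.4682 -0.3492]
 [ 0.482  -0.3083]] [ 0.50947301 -0.34004621]
-18.002372292705033 0.07221399519012169
-18.39134188313538 0.07253490871557582
-18.223362625742908 0.04370071775595654
-18.6491845768863 0.04321072488310517
[[ 0.52320468 -0.33984801]
 [ 0.5212313  -0.34969707]
 [ 0.49554235 -0.34433281]
 [ 0.49914543 -0.33141312]] [ 0.50978094 -0.34132275]
[ 0.52530049 -0.34572082]
```

Call:
send_rows([
  [0, 0, -6.74, 0, 0, 0, 0],
  [0, 0, -6.74, 0, 0, 0, 0],
  [0, 0, -6.74, 0, 0, 0, 0],
  [0, 0, -6.74, 0, 0, 0, 0],
  [0, 0, -6.74, 0, 0, 0, 0],
  [0, 0, -6.74, 0, 0, 0, 0],
  [0, 0, -6.74, 0, 0, 0, 0],
  [0, 0, -6.74, 0, 0, 0, 0],
  [0, 0, -6.74, 0, 0, 0, 0],
  [0, 0, -6.74, 0, 0, 0, 0],
])

```text
clock: 29.55
position: [0.5554, -0.3184, 0.2212]
ee_rot: [3.141, 0.0, 1.186]
wrist_force: [-0.3, -0.4, -0.3]
width: 0.503
gripper_force: 0.0
```

Call:
send_rows([
  [0, 0, -6.74, 0, 0, 0, 0],
  [0, 0, -6.74, 0, 0, 0, 0],
  [0, 0, -6.74, 0, 0, 0, 0],
  [0, 0, -6.74, 0, 0, 0, 0],
  [0, 0, -6.74, 0, 0, 0, 0],
  [0, 0, -6.74, 0, 0, 0, 0],
  [0, 0, -6.74, 0, 0, 0, 0],
  [0, 0, -6.74, 0, 0, 0, 0],
  [0, 0, -6.74, 0, 0, 0, 0],
  [0, 0, -6.74, 0, 0, 0, 0],
])

```text
clock: 30.38
position: [0.5554, -0.3184, 0.2212]
ee_rot: [3.142, 0.0, 2.362]
wrist_force: [-0.1, -0.1, 0.2]
width: 0.499
gripper_force: 0.0
```

Call:
send_rows([
  [0, 0, -6.74, 0, 0, 0, 0],
  [0, 0, -6.74, 0, 0, 0, 0],
  [0, 0, -6.74, 0, 0, 0, 0],
  [0, 0, -6.74, 0, 0, 0, 0],
  [0, 0, 0, 0, 0, 0, 0],
  [0, 0, 0, 0, 0, 0, 0],
])

```text
clock: 30.88
position: [0.5554, -0.3189, 0.2211]
ee_rot: [-3.141, 0.0, 2.823]
wrist_force: [-0.1, 0.7, 0.4]
width: 0.499
gripper_force: 0.0
```

```bash
python3 - <<'E'
from h import *
s=sense();print(s['position'],s['ee_rot'],s['joint_pos'])
go([.5097,-.341,.044],np.radians(161.7))
E
```

```text
[ 0.55535292 -0.31886297  0.22108279] [-3.14145985e+00  3.83036089e-04  2.82267119e+00] [-6.24289598e-01  5.07130455e-01  1.51115601e+00 -1.27593734e-05
  1.12290095e+00 -1.87615892e+00]
turn [-0.01  0.02  0.03] shift(before turn) [ 3.65 -3.53 17.71] shift(after turn) [ 3.64 -3.54 17.71]
```

Call:
send_rows([
  [0, 0, 0, 1.82, -1.77, 1, 0],
  [0, 0, 0, 1.82, -1.77, 1, 0],
  [0, 0, 0, 0, 0, 4, 0],
  [0, 0, 0, 0, 0, 4, 0],
  [0, 0, 0, 0, 0, 3, 0],
  [0, 0, 0, 0, 0, 3, 0],
  [0, 0, 0, 0, 0, 1.7, 0],
  [0, 0, 0, 0, 0, 0, -1],
  [0, 0, 0, 0, 0, 0, -1],
  [0, 0, 0, 0, 0, 0, -1],
], squeeze=40)

```text
clock: 31.72
position: [0.5102, -0.3424, 0.0451]
ee_rot: [-3.141, 0.002, 2.824]
wrist_force: [0.3, -0.1, 0.3]
width: 0.347
gripper_force: 0.0
```

Call:
send_rows([
  [0, 0, 0, 0, 0, 0, -1],
  [0, 0, 0, 0, 0, 0, -1],
  [0, 0, 0, 0, 0, 0, -1],
  [0, 0, 0, 0, 0, 0, -1],
  [0, 0, 0, 0, 0, 0, -1],
])

```text
clock: 32.13
position: [0.5099, -0.3424, 0.0448]
ee_rot: [-3.141, 0.001, 2.825]
wrist_force: [-1.1, 1.8, 6.8]
width: 0.123
gripper_force: 40.0
```

Call:
send_rows([
  [0, 0, 0, 0, 0, -1, -1],
  [0, 0, 0, 0, 0, -2, -1],
  [0, 0, 0, 0, 0, -3, -1],
  [0, 0, 0, 0, 0, -4, -1],
  [0, 0, 0, -0.88, 3.58, -1, -1],
  [0, 0, 0, -0.88, 3.58, -1, -1],
  [0, 0, 0, -0.88, 3.58, 0, -1],
  [0, 0, 0, -0.88, 3.58, 0, -1],
  [0, 0, 0, -0.88, 3.58, 0, -1],
  [0, 0, 0, -0.88, 3.58, 0, -1],
])

```text
clock: 32.97
position: [0.6272, -0.1528, 0.1646]
ee_rot: [-3.141, 0.0, 2.825]
wrist_force: [-0.4, -0.3, -1.1]
width: 0.125
gripper_force: 40.0
```

Call:
send_rows([
  [0, 0, 0, 0, 0, 0, -1],
  [0, 0, 0, 0, 0, 0, -1],
  [0, 0, 0, 0, 0, 0, -1],
])

```text
clock: 33.22
position: [0.6263, -0.1546, 0.164]
ee_rot: [-3.141, -0.0, 2.826]
wrist_force: [-0.4, 0.5, -1.0]
width: 0.127
gripper_force: 40.0
```

```bash
cat >> h.py <<'E'
def ringview(cal,im,c,z=.0515,half=.030,G=1e-4):
    """rectified patch at height z about c (up=+x, left=+y)"""
    N=int(2*half/G);K=np.array(cal['mtx']);T=np.array(cal['world_from_camera'])
    i,j=np.mgrid[:N,:N];X=c[0]-(i-N/2)*G;Y=c[1]-(j-N/2)*G
    q=(np.stack([X,Y,np.full_like(X,z)],-1)-T[:3,3])@T[:3,:3];u=q[...,:2]/q[...,2:];u=u*(1+cal['k1']*(u**2).sum(-1,keepdims=True))
    return cv2.remap(im,(u[...,0]*K[0,0]+K[0,2]).astype(np.float32),(u[...,1]*K[1,1]+K[1,2]).astype(np.float32),cv2.INTER_CUBIC)
def holes(cal,im,c,z=.0515):
    """ring centre + hole-line angle in world: ring by brass ellipse in the rectified patch, holes by low brightness at r=17 mm"""
    G=1e-4;r=ringview(cal,im,c,z);N=r.shape[0];hsv=cv2.cvtColor(r,cv2.COLOR_RGB2HSV)
    m=cv2.inRange(hsv,(12,90,50),(30,255,255));m=cv2.morphologyEx(m,cv2.MORPH_OPEN,np.ones((9,9),np.uint8))
    cc=max(cv2.findContours(m,0,1)[0],key=cv2.contourArea);e=cv2.fitEllipse(cv2.convexHull(cc));cx,cy=e[0]
    a=np.radians(np.arange(0,360,1.));prof=[]
    nb=(m==0).astype(np.float32)
    for t in a:
        s=0
        for rr in np.arange(14.5,19.6,.5)*10:
            s+=nb[int(np.clip(cy-rr*np.cos(t),0,N-1)),int(np.clip(cx-rr*np.sin(t),0,N-1))]
        prof.append(s/11)
    prof=np.array(prof);two=prof[:180]+prof[180:]
    ang=np.degrees(.5*np.angle((np.where(two>two.max()*.5,two,0)*np.exp(2j*a[:180])).sum()))
    return dict(c=(c[0]-(cy-N/2)*G,c[1]-(cx-N/2)*G),axes=np.round(np.array(e[1])/10,1),ang=ang,prof=prof),r
E
python3 - <<'E'
from h import *
s=sense();print(s['position'],s['ee_rot'],s['width'],s['gripper_force'])
o,im,cal=rings('wrist',.0515);print(*o,sep='\n')
P=[]
for c in ((.579,-.137),(.576,.0325)):
    h,r=holes(cal,im,c);pr=h.pop('prof');print(h);print(np.nonzero(pr>.4)[0]);P.append(r)
h1=cv2.resize(im,(600,450));P=np.vstack([cv2.resize(p,(225,225)) for p in P])
cv2.imwrite('pics/w11.png',cv2.cvtColor(np.hstack([h1,P])[:,:800] if h1.shape[1]+225<=800 else cv2.resize(np.hstack([h1,P]),(800,436)),cv2.COLOR_RGB2BGR))
E
```

```text
[ 0.62628919 -0.15457559  0.16399483] [-3.14127103e+00 -1.69058577e-04  2.82561869e+00] 0.12699926198768244 39.9996292591095
(array([ 63.3, 458.5]), array([53.2, 59.7]), array([0.5781, 0.0334, 0.0515]))
(array([135. , 259.8]), array([50.6, 57.5]), array([ 0.5844, -0.1355,  0.0515]))
(array([288.1, 282.2]), array([ 8. , 62.3]), array([ 0.7233, -0.1585,  0.0515]))
(array([317.8,  81.2]), array([ 34.5, 208.4]), array([ 0.6962, -0.3526,  0.0515]))
{'c': (0.5837029434204101, -0.13623385009765626), 'axes': array([41.2, 47. ]), 'ang': np.float64(-22.24635355183381)}
[149 150 151 152 153 154 155 156 157 158 159 160 161 162 163 164 165 166
 167 168]
{'c': (0.5774061523437499, 0.03297330322265625), 'axes': array([45.6, 45.8]), 'ang': np.float64(1.6306512930161134)}
[  0   1   2 181 182 183 184 185 186 187 188 189 190 191 192 193 194 349
 350 351 352 353 354 355 356 357 358 359]
```

View pics/w11.png

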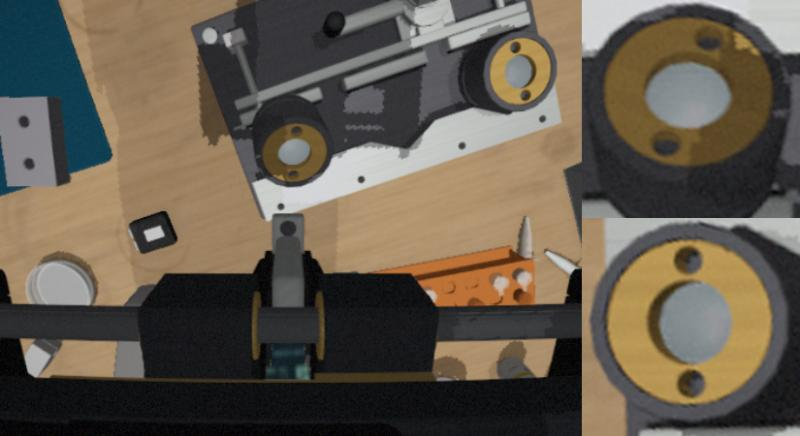

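The last picture shows the cell in vee 1, at (520,70), upright. The one in vee 3, at (292,152), is tilted, so the clamping went wrong there. I'll put the spanner back, reopen the lever and re-seat that cell.

Call:
send_rows([
  [0, 0, 0, 0.88, -3.58, 0, -1],
  [0, 0, 0, 0.88, -3.58, 0, -1],
  [0, 0, 0, 0.88, -3.58, 0, -1],
  [0, 0, 0, 0.88, -3.58, 0, -1],
  [0, 0, 0, 0.88, -3.58, 0, -1],
  [0, 0, 0, 0.88, -3.58, 0, -1],
  [0, 0, 0, 0, 0, 3, -1],
  [0, 0, 0, 0, 0, 3, -1],
  [0, 0, 0, 0, 0, 0, -1],
  [0, 0, 0, 0, 0, 0, -1],
])

```text
clock: 34.1
position: [0.5084, -0.3428, 0.1033]
ee_rot: [3.141, -0.002, 2.823]
wrist_force: [0.6, 0.2, -0.9]
width: 0.125
gripper_force: 40.0
```

Call:
send_rows([
  [0, 0, 0, 0, 0, 2.5, -1],
  [0, 0, 0, 0, 0, 1.5, -1],
  [0, 0, 0, 0, 0, 1.0, -1],
  [0, 0, 0, 0, 0, 0.7, -1],
  [0, 0, 0, 0, 0, 0, -1],
  [0, 0, 0, 0, 0, 0, -1],
])

```text
clock: 34.6
position: [0.51, -0.3424, 0.0477]
ee_rot: [-3.141, 0.001, 2.825]
wrist_force: [1.1, 0.0, -2.3]
width: 0.125
gripper_force: 40.0
```

Call:
send_rows([
  [0, 0, 0, 0, 0, 0.25, -1],
  [0, 0, 0, 0, 0, 0, -0.2],
  [0, 0, 0, 0, 0, 0, 0],
  [0, 0, 0, 0, 0, 0, 0],
  [0, 0, 0, 0, 0, 0, 0],
  [0, 0, 0, 0, 0, -2, 0],
  [0, 0, 0, 0, 0, -4, 0],
  [0, 0, 0, 0, 0, -4, 0],
  [0, 0, 0, 0, 0, -4, 0],
  [0, 0, 0, 0, 0, 0, 0],
])

```text
clock: 35.43
position: [0.5117, -0.3438, 0.1921]
ee_rot: [-3.137, 0.011, 2.825]
wrist_force: [-0.1, -0.5, 0.5]
width: 0.501
gripper_force: 0.0
```

Call:
send_rows([
  [0, 0, 0, 1.16, 3.53, 0, 0],
  [0, 0, 0, 1.16, 3.53, 0, 0],
  [0, 0, 0, 1.16, 3.53, 0, 0],
  [0, 0, 0, 1.16, 3.53, 0, 0],
  [0, 0, 0, 1.16, 3.53, 0, 0],
  [0, 0, 0, 1.16, 3.53, 0, 0],
  [0, 0, 0, 1.16, 3.53, 0, 0],
  [0, 0, 0, 0, 0, 0, 0],
  [0, 0, 0, 0, 0, 0, 0],
])

```text
clock: 36.18
position: [0.5094, -0.0805, 0.1845]
ee_rot: [-3.141, 0.001, 2.828]
wrist_force: [0.7, -0.0, 0.2]
width: 0.498
gripper_force: 0.0
```

```bash
python3 - <<'E'
from h import *
s=sense();print(s['position'],s['ee_rot'])
cal=calibration('wrist');im=snap('wrist')
for c in ((.58,-.137),(.576,.0325)):
    h,r=holes(cal,im,c);h.pop('prof');print(h)
for d in spot_in('wrist','lever_grip'): print(d,p2w('wrist',d['at'],.0505,cal))
snap('top')
for d in outline_of('top','cell1')+outline_of('top','spanner'): print(round(d['score'],2),d['at'],p2w('top',d['at'],.044),p2w('top',d['at'],.07))
go([.511,-.0823,.030])
E
```

```text
[ 0.50937924 -0.08049586  0.18446845] [-3.14149717e+00  6.60628242e-04  2.82833576e+00]
{'c': (0.5799193969726563, -0.13274354248046877), 'axes': array([16.3, 37.3]), 'ang': np.float64(-18.9568764594847)}
{'c': (0.5776182556152343, 0.03277107238769531), 'axes': array([45.7, 45.8]), 'ang': np.float64(2.595296991712201)}
{'at': [169.5, 282.4], 'score': 0.85} [ 0.50498801 -0.05180438  0.0505    ]
0.76 [197.8, 172.3] [0.54008834 0.1842231  0.044     ] [0.53823818 0.17867516 0.07      ]
0.75 [205.3, 372.0] [ 0.51086764 -0.33758195  0.044     ] [ 0.50979046 -0.32932655  0.07      ]
0.65 [188.9, 137.5] [0.56511184 0.27613229 0.044     ] [0.56259974 0.26815308 0.07      ]
0.53 [206.7, 370.6] [ 0.50727333 -0.33370591  0.044     ] [ 0.50629123 -0.32555305  0.07      ]
turn [-0.01  0.   -0.  ] shift(before turn) [-0.13  0.13 15.41] shift(after turn) [-0.13  0.13 15.41]
```

Call:
send_rows([
  [0, 0, 0, -0.13, 0.13, 4, -0.2],
  [0, 0, 0, 0, 0, 4, -0.2],
  [0, 0, 0, 0, 0, 4, -0.2],
  [0, 0, 0, 0, 0, 2.2, -0.2],
  [0, 0, 0, 0, 0, 1.2, -0.2],
  [0, 0, 0, 0, 0, 0, -1],
  [0, 0, 0, 0, 0, 0, -1],
  [0, 0, 0, 0, 0, 0, -1],
  [0, 0, 0, 0, 0, 0, -1],
  [0, 0, 0, 0, 0, 0, -1],
], squeeze=20)

```text
clock: 37.27
position: [0.5114, -0.0827, 0.0316]
ee_rot: [-3.14, 0.003, 2.826]
wrist_force: [-4.0, -11.9, 1.0]
width: 0.14
gripper_force: 20.0
```

Call:
send_rows([
  [0, 0, 0, 0, 0, 0, -1],
  [0, 0, 0, 0, 0, 0, -1],
])

```text
clock: 37.43
position: [0.5114, -0.0827, 0.0315]
ee_rot: [-3.14, 0.003, 2.826]
wrist_force: [-3.5, -12.3, 2.4]
width: 0.144
gripper_force: 20.0
```

Call:
send_rows([
  [0, 0, 0, 0, -0.15, 0, -1],
  [0, 0, 0, 1.4, -0.33, 0, -1],
  [0, 0, 0, 1.44, -0.05, 0, -1],
  [0, 0, 0, 1.42, 0.25, 0, -1],
  [0, 0, 0, 1.34, 0.52, 0, -1],
  [0, 0, 0, 1.21, 0.78, 0, -1],
  [0, 0, 0, 1.03, 1.0, 0, -1],
  [0, 0, 0, 0.81, 1.19, 0, -1],
  [0, 0, 0, 0.06, 0.2, 0, -1],
  [0, 0, 0, 0, 0, 0, -1],
])

```text
clock: 38.27
position: [0.4339, -0.0216, 0.0308]
ee_rot: [-3.139, -0.009, 2.827]
wrist_force: [-22.6, -18.8, 13.5]
width: 0.141
gripper_force: 20.0
```

Call:
send_rows([
  [0, 0, 0, 0.05, 0.15, 0, -1],
  [0, 0, 0, 0, 0, 0, -1],
  [0, 0, 0, 0, 0, 0, -1],
])

```text
clock: 38.52
position: [0.4338, -0.021, 0.0308]
ee_rot: [-3.139, -0.009, 2.826]
wrist_force: [-25.3, -26.7, 14.0]
width: 0.138
gripper_force: 20.0
```

Call:
send_rows([
  [0, 0, 0, 0, 0, 0, -0.5],
  [0, 0, 0, 0, 0, 0, -0.2],
  [0, 0, 0, 0, 0, 0, -0.2],
  [0, 0, 0, 0, 0, -3, -0.2],
  [0, 0, 0, 0, 0, -4, -0.2],
  [0, 0, 0, 0, 0, -4, -0.2],
  [0, 0, 0, 0, 0, -4, 0],
  [0, 0, 0, -3.2, -0.97, -1, 0],
  [0, 0, 0, -3.2, -0.97, 0, 0],
  [0, 0, 0, -3.2, -0.97, 0, 0],
])

```text
clock: 39.35
position: [0.5226, -0.0783, 0.1928]
ee_rot: [3.141, 0.005, 2.826]
wrist_force: [-0.3, 0.3, 0.3]
width: 0.5
gripper_force: 0.0
```

Call:
send_rows([
  [0, 0, 0, -3.2, -0.97, 0, 0],
  [0, 0, 0, -3.2, -0.97, 0, 0],
  [0, 0, 0, -3.2, -0.97, 0, 0],
  [0, 0, 0, -3.2, -0.97, 0, 0],
  [0, 0, 0, 0, 0, 0, 0],
  [0, 0, 0, 0, 0, 0, 0],
])

```text
clock: 39.85
position: [0.6312, -0.155, 0.19]
ee_rot: [3.142, 0.0, 2.824]
wrist_force: [0.2, -0.4, 0.6]
width: 0.498
gripper_force: 0.0
```

```bash
python3 - <<'E'
from h import *
s=sense();print(s['position'],s['ee_rot'])
cal=calibration('wrist');im=snap('wrist')
for c in ((.579,-.137),(.576,.0325)):
    h,r=holes(cal,im,c);pr=h.pop('prof');print(h, np.nonzero(pr>.5)[0])
# detailed fit: ellipse tilt of ring3
o,_,_=rings('wrist',.0515);print(*o,sep='\n')
cv2.imwrite('pics/w12.png',cv2.cvtColor(cv2.resize(im,(800,600)),cv2.COLOR_RGB2BGR))
E
```

```text
[ 0.63118668 -0.15498957  0.18999848] [3.14150381e+00 3.59603173e-04 2.82444453e+00]
{'c': (0.5812888244628905, -0.13599085388183596), 'axes': array([42.6, 46.9]), 'ang': np.float64(-21.606140759671334)} [150 151 152 153 154 155 156 157 158 159 160 161 162 163 164 165 166 167
 168 330 331 332 333 334 335 336 337 338]
{'c': (0.5771368774414062, 0.03330865478515625), 'axes': array([45.7, 45.8]), 'ang': np.float64(1.1003840705437364)} [  0   1   2 180 181 182 183 184 185 186 187 188 189 190 191 192 193 350
 351 352 353 354 355 356 357 358 359]
(array([ 61.3, 440.5]), array([49.5, 55.1]), array([0.578 , 0.0338, 0.0515]))
(array([125.5, 256.8]), array([48.6, 52.9]), array([ 0.5823, -0.1354,  0.0515]))
(array([287.1, 155.6]), array([18.7, 61.1]), array([ 0.7026, -0.2817,  0.0515]))
(array([317.9,  35.3]), array([31.8, 49.9]), array([ 0.6988, -0.4226,  0.0515]))
```

Cell 3 is still about 20° off upright, with its jaw-side edge sitting on the pad. I'll slacken the nut, re-seat the cell deeper in the vee, then tighten again.

Call:
send_rows([
  [0, 0, 0, 3.42, 1.93, 0, 0],
  [0, 0, 0, 3.42, 1.93, 0, 0],
  [0, 0, 0, 3.42, 1.93, 0, 0],
  [0, 0, 0, 3.42, 1.93, 0, 0],
  [0, 0, 0, 3.42, 1.93, 0, 0],
  [0, 0, 7.13, 0, 0, 0, 0],
  [0, 0, 7.13, 0, 0, 0, 0],
  [0, 0, 7.13, 0, 0, 0, 0],
  [0, 0, 7.13, 0, 0, 0, 0],
  [0, 0, 7.13, 0, 0, 0, 0],
])

```text
clock: 40.78
position: [0.4971, -0.0087, 0.191]
ee_rot: [3.141, 0.001, 2.198]
wrist_force: [0.5, -0.3, -0.3]
width: 0.499
gripper_force: 0.0
```

Call:
send_rows([
  [0, 0, 7.13, 0, 0, 2, 0],
  [0, 0, 7.13, 0, 0, 2, 0],
  [0, 0, 7.13, 0, 0, 2, 0],
  [0, 0, 7.13, 0, 0, 2, 0],
  [0, 0, 7.13, 0, 0, 2, 0],
  [0, 0, 0, 0, 0, 0, 0],
  [0, 0, 0, 0, 0, 0, 0],
])

```text
clock: 41.37
position: [0.4973, -0.009, 0.0905]
ee_rot: [-3.14, -0.0, 1.585]
wrist_force: [0.6, -0.7, 0.3]
width: 0.499
gripper_force: 0.0
```

```bash
python3 - <<'E'
from h import *
s=sense();print(s['position'],s['ee_rot'])
go([.4985,-.0104,.033],np.radians(90.5))
E
```

```text
[ 0.49726679 -0.00899678  0.09051529] [-3.14036177e+00 -1.74528919e-04  1.58518712e+00]
turn [-0.07 -0.01  0.32] shift(before turn) [-0.14  0.13  5.75] shift(after turn) [-0.14  0.12  5.75]
```

Call:
send_rows([
  [0, 0, 0.3, -0.14, 0.12, 2, 0],
  [0, 0, 0, 0, 0, 2, 0],
  [0, 0, 0, 0, 0, 1.7, 0],
  [0, 0, 0, 0, 0, 0, -1],
  [0, 0, 0, 0, 0, 0, -1],
  [0, 0, 0, 0, 0, 0, -1],
  [0, 0, 0, 0, 0, 0, -1],
  [0, 0, 0, 0, 0, 0, -1],
  [0, 0, 0, 0, 0, 0, -1],
  [0, 0, 0, 0, 0, 0, -1],
], squeeze=40)

```text
clock: 42.2
position: [0.4988, -0.0108, 0.0348]
ee_rot: [-3.142, 0.0, 1.576]
wrist_force: [-5.1, -1.2, 6.3]
width: 0.293
gripper_force: 40.0
```

Call:
send_rows([
  [0, 0, -3.5, 0, 0, 0, -1],
  [0, 0, -6.5, 0, 0, 0, -1],
  [0, 0, -6.5, 0, 0, 0, -1],
  [0, 0, -6.5, 0, 0, 0, -1],
  [0, 0, -6.5, 0, 0, 0, -1],
  [0, 0, -6.5, 0, 0, 0, -1],
  [0, 0, -6.5, 0, 0, 0, -1],
  [0, 0, -6.5, 0, 0, 0, -1],
  [0, 0, -6.5, 0, 0, 0, -1],
  [0, 0, -6.5, 0, 0, 0, -1],
])

```text
clock: 43.03
position: [0.4993, -0.0106, 0.0348]
ee_rot: [3.141, 0.001, 2.664]
wrist_force: [-2.8, 3.5, 5.0]
width: 0.289
gripper_force: 40.0
```

Call:
send_rows([
  [0, 0, -6.5, 0, 0, 0, -1],
  [0, 0, -6.5, 0, 0, 0, -1],
  [0, 0, -6.5, 0, 0, 0, -1],
  [0, 0, -6.5, 0, 0, 0, -1],
  [0, 0, -6.5, 0, 0, 0, -1],
  [0, 0, -3, 0, 0, 0, -1],
  [0, 0, 0, 0, 0, 0, -1],
  [0, 0, 0, 0, 0, 0, -1],
])

```text
clock: 43.7
position: [0.4993, -0.0103, 0.0348]
ee_rot: [3.142, 0.001, -3.004]
wrist_force: [-2.0, 6.8, 5.9]
width: 0.289
gripper_force: 40.0
```

Call:
send_rows([
  [0, 0, 0, 0, 0, 0, -0.1],
  [0, 0, 0, 0, 0, 0, 0],
  [0, 0, 0, 0, 0, 0, 0],
  [0, 0, 0, 0, 0, -2, 0],
  [0, 0, 0, 0, 0, -4, 0],
  [0, 0, 0, 0, 0, -4, 0],
  [0, 0, 0, 0, 0, -4, 0],
  [0, 0, 4, 0, 0, -1, 0],
  [0, 0, 3.9, 0, 0, 0, 0],
  [0, 0, 0, -2.9, -2.5, 0, 0],
])

```text
clock: 44.53
position: [0.5254, -0.0336, 0.1851]
ee_rot: [3.141, 0.0, 3.138]
wrist_force: [2.2, -0.0, 1.4]
width: 0.494
gripper_force: 0.0
```

Call:
send_rows([
  [0, 0, 0, -2.9, -2.5, 0, 0.3],
  [0, 0, 0, -2.9, -2.5, 0, 0.5],
  [0, 0, 0, -2.9, -2.5, 0, 0.5],
  [0, 0, 0, -2.9, -2.5, 0, 0.5],
  [0, 0, 0, 0, 0, 0, 0.5],
  [0, 0, 0, 0, 0, 0, 0.5],
])

```text
clock: 45.03
position: [0.6444, -0.1375, 0.1825]
ee_rot: [3.141, -0.001, 3.138]
wrist_force: [-0.1, 0.4, -0.2]
width: 0.745
gripper_force: 0.0
```

```bash
python3 - <<'E'
from h import *
s=sense();print(s['position'],s['ee_rot'],s['width'])
cal=calibration('wrist');im=snap('wrist')
for c in ((.579,-.137),(.576,.0325)):
  for z in (.0515,.059):
    h,r=holes(cal,im,c,z);pr=h.pop('prof');print(z,h)
E
```

```text
[ 0.64435606 -0.13745329  0.18248601] [ 3.14148146e+00 -6.24936385e-04  3.13778915e+00] 0.7450744247985251
0.0515 {'c': (0.5784233612060546, -0.13584306030273438), 'axes': array([44. , 46.7]), 'ang': np.float64(-21.31907904974157)}
0.059 {'c': (0.5782722198486328, -0.13586917419433595), 'axes': array([43. , 45.5]), 'ang': np.float64(-21.352362275799816)}
0.0515 {'c': (0.5771334442138671, 0.033374957275390624), 'axes': array([45.7, 45.8]), 'ang': np.float64(1.546177909343519)}
0.059 {'c': (0.5770153381347656, 0.029120639038085937), 'axes': array([44.6, 44.7]), 'ang': np.float64(1.6971646963151468)}
```

Call:
send_rows([
  [0, 0, 0, 3.47, 0.1, 1, 0.5],
  [0, 0, 0, 3.47, 0.1, 1, 0.5],
  [0, 0, 0, 0, 0, 4, 0.5],
  [0, 0, 0, 0, 0, 4, 0.5],
  [0, 0, 0, 0, 0, 3, 0.5],
  [0, 0, 0, 0, 0, 1.8, 0.5],
  [0, 0, 0, 0, 0, 0, -1],
  [0, 0, 0, 0, 0, 0, -1],
  [0, 0, 0, 0, 0, 0, -1],
  [0, 0, 0, 0, 0, 0, -1],
], squeeze=30)

```text
clock: 45.92
position: [0.5751, -0.134, 0.037]
ee_rot: [-3.141, 0.002, 3.14]
wrist_force: [-0.4, 0.2, -1.7]
width: 0.586
gripper_force: 29.9
```

Call:
send_rows([
  [0, 0, 0, 0, 0, 0, -1],
  [0, 0, 0, 0, 0, 0, -1],
  [0, 0, 0, 0, 0, -0.5, -1],
  [0, 0, 0, 0, 0, -1.5, -1],
  [0, 0, 0, 0, 0, -2, -1],
  [0, 0, 0, 0, 0, -3, -1],
  [0, 0, 0, 0, 0, -1, -1],
  [0, 0, 0, 0, 0, 0, -1],
  [0, 0, 0, 0, 0, 0, -1],
])

```text
clock: 46.67
position: [0.5744, -0.134, 0.1151]
ee_rot: [-3.141, 0.001, 3.139]
wrist_force: [-0.3, -0.4, -2.5]
width: 0.585
gripper_force: 29.9
```

```bash
python3 - <<'E'
from h import *
s=sense();print(s['position'],s['ee_rot'],s['width'],s['gripper_force'],s['wrist_force'])
cal=calibration('wrist');im=snap('wrist')
o,_,_=rings('wrist',s['position'][2]+.02);print(*o,sep='\n')
E
```

```text
[ 0.57441168 -0.1340243   0.11510485] [-3.14130127e+00  5.47136570e-04  3.13923175e+00] 0.5850331580012451 29.864251922044787 [-0.31573316 -0.44269866 -2.46663381]
(array([ 40.1, 409.5]), array([ 29.2, 104.1]), array([ 0.4765, -0.0694,  0.1351]))
(array([129.7, 144.4]), array([ 92.2, 132. ]), array([ 0.5133, -0.1808,  0.1351]))
(array([101.8, 153.3]), array([30.8, 43. ]), array([ 0.5017, -0.1761,  0.1351]))
(array([200.1, 136.4]), array([ 53.3, 157.4]), array([ 0.5449, -0.187 ,  0.1351]))
(array([210.9, 481.8]), array([53.3, 63.7]), array([ 0.5506, -0.0264,  0.1351]))
(array([236.5, 156.5]), array([27.1, 49.8]), array([ 0.5625, -0.1791,  0.1351]))
(array([245.3,  15.3]), array([29.8, 47.1]), array([ 0.5677, -0.2495,  0.1351]))
(array([265.2, 254.8]), array([62.6, 94.6]), array([ 0.5771, -0.1333,  0.1351]))
(array([285.4, 140.9]), array([24.1, 62.9]), array([ 0.5882, -0.1889,  0.1351]))
(array([286.5, 368.3]), array([22.1, 62.4]), array([ 0.5891, -0.0778,  0.1351]))
(array([310.8, 262.9]), array([ 9.9, 72.3]), array([ 0.6021, -0.1293,  0.1351]))
```

Call:
send_rows([
  [0, 0, 0, 1.48, -3.37, 0, -1],
  [0, 0, 0, 1.48, -3.37, 0, -1],
  [0, 0, 0, 1.48, -3.37, 0, -1],
  [0, 0, 0, 0, 0, 3, -1],
  [0, 0, 0, 0, 0, 2.5, -1],
  [0, 0, 0, 0, 0, 1.5, -1],
  [0, 0, 0, 0, 0, 0.8, -1],
  [0, 0, 0, 0, 0, 0.4, -1],
  [0, 0, 0, 0, 0, 0, -1],
  [0, 0, 0, 0, 0, 0, -1],
])

```text
clock: 47.6
position: [0.5302, -0.235, 0.0335]
ee_rot: [-3.141, 0.0, 3.14]
wrist_force: [0.2, 0.1, -1.6]
width: 0.584
gripper_force: 29.9
```

Call:
send_rows([
  [0, 0, 0, 0, 0, 0.3, -1],
  [0, 0, 0, 0, 0, 0.2, -1],
  [0, 0, 0, 0, 0, 0, -1],
  [0, 0, 0, 0, 0, 0, 0.6],
  [0, 0, 0, 0, 0, 0, 0.6],
  [0, 0, 0, 0, 0, 0, 0.6],
  [0, 0, 0, 0, 0, 0, 0.6],
  [0, 0, 0, -1.5, 0, -4, 0.6],
  [0, 0, 0, -2, 0, -4, 0.6],
  [0, 0, 0, -3, 0, -3, 0.6],
])

```text
clock: 48.43
position: [0.5923, -0.2353, 0.1367]
ee_rot: [-3.141, -0.0, 3.138]
wrist_force: [1.0, -1.1, -0.8]
width: 0.801
gripper_force: 0.0
```

Call:
send_rows([
  [0, 0, 0, 0, 0, -2, 1],
  [0, 0, 0, 0, 0, 0, 1],
  [0, 0, 0, 0, 0, 0, 1],
  [0, 0, 0, 0, 0, 0, 1],
])

```text
clock: 48.77
position: [0.5918, -0.2349, 0.1529]
ee_rot: [3.141, -0.002, 3.139]
wrist_force: [0.2, 0.7, -0.6]
width: 0.984
gripper_force: 0.0
```

```bash
python3 - <<'E'
from h import *
s=sense();print(s['position'],s['ee_rot'],s['width'],s['gripper_force'],s['wrist_force'])
cal=calibration('wrist');im=snap('wrist')
h,r=holes(cal,im,(.53,-.235),.0435);h.pop('prof');print(h)
h,r=holes(cal,im,h['c'],.0435);h.pop('prof');print(h)
go([*h['c'],.020],np.pi)
E
```

```text
[ 0.59177785 -0.2348772   0.15290814] [ 3.14084865e+00 -1.62090656e-03  3.13919520e+00] 0.9843663086836647 0.0 [ 0.17601991  0.74579593 -0.6354592 ]
{'c': (0.5181678833007812, -0.2379822570800781), 'axes': array([45.5, 45.6]), 'ang': np.float64(-21.37688665693996)}Traceback (most recent call last):
  File "<stdin>", line 5, in <module>
  File "h.py", line 47, in holes
    cc=max(cv2.findContours(m,0,1)[0],key=cv2.contourArea);e=cv2.fitEllipse(cv2.convexHull(cc));cx,cy=e[0]
                                                             ~~~~~~~~~~~~~~^^^^^^^^^^^^^^^^^^^^
cv2.error: OpenCV(4.12.0) /io/opencv/modules/imgproc/src/shapedescr.cpp:361: error: (-201:Incorrect size of input array) There should be at least 5 points to fit the ellipse in function 'fitEllipseNoDirect'
```

Call:
send_rows([
  [0, 0, 0, 3.7, -0.15, 1, 0.7],
  [0, 0, 0, 3.68, -0.15, 1, 0.7],
  [0, 0, 0, 0, 0, 3, 0.7],
  [0, 0, 0, 0, 0, 3, 0.7],
  [0, 0, 0, 0, 0, 3, 0.7],
  [0, 0, 0, 0, 0, 1.5, 0.7],
  [0, 0, 0, 0, 0, 0.7, 0.7],
  [0, 0, 0, 0, 0, 0, -1],
  [0, 0, 0, 0, 0, 0, -1],
  [0, 0, 0, 0, 0, 0, -1],
], squeeze=30)

```text
clock: 49.65
position: [0.5192, -0.2382, 0.0228]
ee_rot: [-3.141, 0.001, 3.139]
wrist_force: [-0.4, 0.4, 0.6]
width: 0.695
gripper_force: 0.0
```

Call:
send_rows([
  [0, 0, 0, 0, 0, 0, -1],
  [0, 0, 0, 0, 0, 0, -1],
  [0, 0, 0, 0, 0, 0, -1],
  [0, 0, 0, 0, 0, 0, -1],
  [0, 0, 0, 0, 0, -1, -1],
  [0, 0, 0, 0, 0, -2, -1],
  [0, 0, 0, 0, 0, -3, -1],
  [0, 0, 0, 0, 0, -3, -1],
  [0, 0, 0, 0, 0, 0, -1],
  [0, 0, 0, 0, 0, 0, -1],
])

```text
clock: 50.48
position: [0.5193, -0.2383, 0.1139]
ee_rot: [-3.14, 0.003, 3.139]
wrist_force: [0.3, 0.7, -1.8]
width: 0.58
gripper_force: 30.0
```

```bash
python3 - <<'E'
from h import *
s=sense();print(s['position'],s['ee_rot'],s['width'],s['gripper_force'],s['wrist_force'])
cal=calibration('wrist');im=snap('wrist')
h,r=holes(cal,im,s['position'][:2],s['position'][2]+.0235);h.pop('prof');print(h)
cv2.imwrite('pics/w13.png',r)
E
```

```text
[ 0.51932562 -0.23825567  0.11390668] [-3.13973584e+00  2.91554951e-03  3.13939203e+00] 0.5795645309238603 29.999280832707882 [ 0.33480487  0.74386311 -1.781151  ]
{'c': (np.float64(0.5145621685404153), np.float64(-0.2385819451415815)), 'axes': array([39.9, 44.7]), 'ang': np.float64(-4.7669336443294155)}
```

Call:
send_rows([
  [0, 0, 0, -1.94, 3.44, 0, -1],
  [0, 0, 0, -1.94, 3.44, 0, -1],
  [0, 0, 0, -1.94, 3.44, 0, -1],
  [0, 0, 0, 0, 0, 2.5, -1],
  [0, 0, 0, 0, 0, 2.5, -1],
  [0, 0, 0, 0, 0, 0, -1],
  [0, 0, 0, 0, 0, 0, -1],
  [0, 0, 0, 0, 0, 0, -1],
])

```text
clock: 51.2
position: [0.5772, -0.1353, 0.0622]
ee_rot: [3.142, -0.001, 3.139]
wrist_force: [0.1, -0.9, -1.5]
width: 0.586
gripper_force: 30.0
```

Call:
send_rows([
  [0, 0, 0, 0, 0, 1.0, -1],
  [0, 0, 0, 0, 0, 0.8, -1],
  [0, 0, 0, 0, 0, 0.6, -1],
  [0, 0, 0, 0, 0, 0.3, -1],
  [0, 0, 0, 0, 0, 0.2, -1],
  [0, 0, 0, 0, 0, 0, -1],
  [0, 0, 0, 0, 0, 0, -1],
  [0, 0, 0, 0, 0, 0, -1],
])

```text
clock: 51.87
position: [0.5775, -0.135, 0.0332]
ee_rot: [-3.141, 0.0, 3.139]
wrist_force: [0.3, 0.5, -1.9]
width: 0.588
gripper_force: 30.0
```

No contact with the jaw this time. I'll lower the last 2 mm, release, and look.

Call:
send_rows([
  [0, 0, 0, 0, 0, 0.2, -1],
  [0, 0, 0, 0, 0, 0, -1],
  [0, 0, 0, 0, 0, 0, 0.5],
  [0, 0, 0, 0, 0, 0, 0.5],
  [0, 0, 0, 0, 0, 0, 0.5],
  [0, 0, 0, 0, 0, 0, 0.5],
  [0, 0, 0, 0, 0, -4, 0.5],
  [0, 0, 0, 0, 0, -4, 0.5],
  [0, 0, 0, -3, 0, -4, 0.5],
  [0, 0, 0, -3, 0, -3, 0],
])

```text
clock: 52.7
position: [0.6316, -0.1351, 0.177]
ee_rot: [-3.141, 0.001, 3.139]
wrist_force: [0.7, -1.3, -0.9]
width: 0.721
gripper_force: 0.0
```

Call:
send_rows([
  [0, 0, 0, -1, 3, -1, 0],
  [0, 0, 0, 0, 2, 0, 0],
  [0, 0, 0, 0, 0, 0, 0],
  [0, 0, 0, 0, 0, 0, 0],
])

```text
clock: 53.03
position: [0.6417, -0.0843, 0.1838]
ee_rot: [-3.141, -0.0, 3.141]
wrist_force: [0.0, -1.3, 0.4]
width: 0.51
gripper_force: 0.0
```

```bash
python3 - <<'E'
from h import *
s=sense();print(s['position'],s['ee_rot'])
cal=calibration('wrist');im=snap('wrist')
for c in ((.577,-.136),(.577,.033)):
    h,r=holes(cal,im,c);pr=h.pop('prof');print(h)
# go to above nut, at nut-grip yaw of 187.9 deg
go([.499,-.0105,.09],np.radians(187.9))
E
```

```text
[ 0.64171279 -0.08429627  0.1837516 ] [-3.14140256e+00 -2.05667908e-04  3.14109725e+00]
{'c': (0.5762838958740234, -0.13521212463378907), 'axes': array([45.5, 46. ]), 'ang': np.float64(-21.86583050458208)}
{'c': (0.5773396362304687, 0.032856118774414064), 'axes': array([45.7, 45.9]), 'ang': np.float64(1.0939405164225853)}
turn [-0.01 -0.03 -7.99] shift(before turn) [14.27  7.44  9.36] shift(after turn) [13.1   9.35  9.35]
```

Both cells are now upright: round rings, 168 mm apart. Next I'll retighten the nut.

Call:
send_rows([
  [0, 0, 0, 2.85, 1.49, 0, 0],
  [0, 0, 0, 2.85, 1.49, 0, 0],
  [0, 0, 0, 2.85, 1.49, 0, 0],
  [0, 0, 0, 2.85, 1.49, 0, 0],
  [0, 0, 0, 2.87, 1.48, 0, 0],
  [0, 0, -4, 0, 0, 3, 0],
  [0, 0, -4, 0, 0, 3.5, 0],
  [0, 0, 0, 0, 0, 3, 0],
  [0, 0, 0, 0, 0, 0, 0],
  [0, 0, 0, 0, 0, 0, 0],
])

```text
clock: 53.92
position: [0.4988, -0.011, 0.0882]
ee_rot: [3.141, -0.003, -3.006]
wrist_force: [0.2, 1.0, 1.4]
width: 0.5
gripper_force: 0.0
```

```bash
python3 - <<'E'
from h import *
s=sense();print(s['position'],s['ee_rot'])
go([.499,-.0105,.034],np.radians(187.9))
E
```

```text
[ 0.49880512 -0.01099861  0.08816068] [ 3.14083309e+00 -3.07255592e-03 -3.00572857e+00]
turn [ 0.04 -0.18 -0.12] shift(before turn) [-0.04  0.04  5.42] shift(after turn) [-0.03  0.05  5.42]
```

Call:
send_rows([
  [0, 0, 0, 0, 0, 2, 0],
  [0, 0, 0, 0, 0, 2, 0],
  [0, 0, 0, 0, 0, 1.4, 0],
  [0, 0, 0, 0, 0, 0, -1],
  [0, 0, 0, 0, 0, 0, -1],
  [0, 0, 0, 0, 0, 0, -1],
  [0, 0, 0, 0, 0, 0, -1],
  [0, 0, 0, 0, 0, 0, -1],
  [0, 0, 0, 0, 0, 0, -1],
  [0, 0, 0, 0, 0, 0, -1],
], squeeze=40)

```text
clock: 54.75
position: [0.5001, -0.0102, 0.0363]
ee_rot: [-3.141, 0.002, -3.005]
wrist_force: [-0.7, 2.6, 5.3]
width: 0.289
gripper_force: 40.0
```

Call:
send_rows([
  [0, 0, 3.5, 0, 0, 0, -1],
  [0, 0, 6.5, 0, 0, 0, -1],
  [0, 0, 6.5, 0, 0, 0, -1],
  [0, 0, 6.5, 0, 0, 0, -1],
  [0, 0, 6.5, 0, 0, 0, -1],
  [0, 0, 6.5, 0, 0, 0, -1],
  [0, 0, 6.5, 0, 0, 0, -1],
  [0, 0, 6.5, 0, 0, 0, -1],
  [0, 0, 6.5, 0, 0, 0, -1],
  [0, 0, 6.5, 0, 0, 0, -1],
])

```text
clock: 55.58
position: [0.4996, -0.0113, 0.0363]
ee_rot: [3.141, 0.002, 2.192]
wrist_force: [-3.6, -10.3, 8.8]
width: 0.289
gripper_force: 40.0
```

Call:
send_rows([
  [0, 0, 6.5, 0, 0, 0, -1],
  [0, 0, 6.5, 0, 0, 0, -1],
  [0, 0, 6.5, 0, 0, 0, -1],
  [0, 0, 6.5, 0, 0, 0, -1],
  [0, 0, 6.5, 0, 0, 0, -1],
  [0, 0, 3, 0, 0, 0, -1],
  [0, 0, 0, 0, 0, 0, -1],
  [0, 0, 0, 0, 0, 0, -1],
])

```text
clock: 56.25
position: [0.4988, -0.0114, 0.0363]
ee_rot: [-3.141, 0.001, 1.577]
wrist_force: [-7.0, -11.5, 9.7]
width: 0.29
gripper_force: 40.0
```

Call:
send_rows([
  [0, 0, 0, 0, 0, 0, -0.2],
  [0, 0, 0, 0, 0, 0, 0],
  [0, 0, 0, 0, 0, 0, 0],
  [0, 0, 0, 0, 0, -2, -0.2],
  [0, 0, 0, 0, 0, -4, -0.3],
  [0, 0, 0, -0.6, -3.1, 0, -0.3],
  [0, 0, 0, -0.6, -3.1, 0, -0.3],
  [0, 0, 0, 0, 0, 0, -0.3],
  [0, 0, 0, 0, 0, 0, -0.3],
])

```text
clock: 57.0
position: [0.4369, -0.0228, 0.0955]
ee_rot: [3.141, 0.0, 1.577]
wrist_force: [0.6, -0.7, 0.3]
width: 0.346
gripper_force: 0.0
```

```bash
python3 - <<'E'
from h import *
s=sense();print(s['position'],s['ee_rot'],s['width'])
go([.4365,-.0225,.031],np.pi/2)
o,im,cal=rings('wrist',.0515)
for d in spot_in('wrist','lever_grip'): print(d,p2w('wrist',d['at'],.0505,cal))
E
```

```text
[ 0.43685083 -0.02280545  0.09545043] [3.14083807e+00 1.65021424e-04 1.57664091e+00] 0.34581087947389016
turn [0.04 0.01 0.33] shift(before turn) [ 0.03 -0.04  6.45] shift(after turn) [ 0.03 -0.04  6.45]
{'at': [198.5, 282.5], 'score': 0.86} [ 0.45536387 -0.01216511  0.0505    ]
```

Call:
send_rows([
  [0, 0, 0, 0, 0, 3, -0.3],
  [0, 0, 0, 0, 0, 2.2, -0.3],
  [0, 0, 0, 0, 0, 1.2, -0.3],
  [0, 0, 0, 0, 0, 0, -1],
  [0, 0, 0, 0, 0, 0, -1],
  [0, 0, 0, 0, 0, 0, -1],
  [0, 0, 0, 0, 0, 0, -1],
  [0, 0, 0, 0, 0, 0, -1],
  [0, 0, 0, 0, 0, 0, -1],
], squeeze=25)

```text
clock: 57.85
position: [0.4366, -0.0226, 0.0314]
ee_rot: [-3.14, -0.0, 1.578]
wrist_force: [-5.4, -1.3, -0.7]
width: 0.138
gripper_force: 25.0
```

Call:
send_rows([
  [0, 0, 0, -1.38, 0.4, 0, -1],
  [0, 0, 0, -1.27, 0.67, 0, -1],
  [0, 0, 0, -1.12, 0.91, 0, -1],
  [0, 0, 0, -0.91, 1.11, 0, -1],
  [0, 0, 0, -0.67, 1.27, 0, -1],
  [0, 0, 0, -0.4, 1.38, 0, -1],
  [0, 0, 0, -0.12, 1.43, 0, -1],
  [0, 0, 0, 0, 0.2, 0, -1],
  [0, 0, 0, 0, 0, 0, -1],
  [0, 0, 0, 0, 0, 0, -1],
])

```text
clock: 58.68
position: [0.5093, -0.0817, 0.0312]
ee_rot: [-3.137, 0.0, 1.578]
wrist_force: [-14.4, -11.6, 1.7]
width: 0.136
gripper_force: 25.0
```

Call:
send_rows([
  [0, 0, 0, -0.1, 0.15, 0, -1],
  [0, 0, 0, 0, 0.1, 0, -1],
  [0, 0, 0, 0, 0, 0, -1],
  [0, 0, 0, 0, 0, 0, -1],
])

```text
clock: 59.02
position: [0.5097, -0.0818, 0.0309]
ee_rot: [-3.132, -0.001, 1.578]
wrist_force: [-20.8, -8.0, 6.0]
width: 0.143
gripper_force: 25.0
```

Call:
send_rows([
  [0, 0, 0, 0, 0, 0, -0.6],
  [0, 0, 0, 0, 0, 0, -0.3],
  [0, 0, 0, 0, 0, 0, -0.3],
  [0, 0, 0, 0, 0, -3, -0.3],
  [0, 0, 0, 0, 0, -4, -0.3],
  [0, 0, 0, 0, 0, -4, 0],
  [0, 0, 0, 0, 0, -4, 0],
  [0, 0, -7, 0, 0, 0, 0],
  [0, 0, -7, 0, 0, 0, 0],
  [0, 0, -7, 0, 0, 0, 0],
])

```text
clock: 59.85
position: [0.5147, -0.082, 0.1827]
ee_rot: [3.138, 0.003, 1.95]
wrist_force: [-0.4, 1.0, 0.1]
width: 0.5
gripper_force: 0.0
```

Call:
send_rows([
  [0, 0, -7, 0, 0, 0, 0],
  [0, 0, -7, 0, 0, 0, 0],
  [0, 0, -7, 0, 0, 0, 0],
  [0, 0, -7, 0, 0, 0, 0],
  [0, 0, -7, 0, 0, 0, 0],
  [0, 0, -7, 0, 0, 0, 0],
  [0, 0, -1.6, -3, -1.5, 0, 0],
  [0, 0, 0, -3.5, -1.5, 0, 0],
  [0, 0, 0, -3.5, -1, 0, 0],
  [0, 0, 0, 0, 0, 0, 0],
])

```text
clock: 60.68
position: [0.591, -0.165, 0.1816]
ee_rot: [-3.142, 0.005, 2.703]
wrist_force: [-0.1, 0.5, -0.8]
width: 0.499
gripper_force: 0.0
```

```bash
python3 - <<'E'
from h import *
s=sense();print(s['position'],s['ee_rot'])
cal=calibration('wrist');im=snap('wrist')
for c in ((.579,-.136),(.577,.033)):
    h,r=holes(cal,im,c);pr=h.pop('prof');print(h,np.nonzero(pr>.5)[0])
for d in outline_of('wrist','clamp')[:1]: print(d['score'])
go([.5097,-.3415,.16],np.radians(161.8))
snap('top')
for n in('spanner','stand','cell1'):
  for d in spot_in('top',n): print(n,d)
E
```

```text
[ 0.59103343 -0.16504467  0.18156646] [-3.1415438   0.00520496  2.70282635]
{'c': (0.580015704345703, -0.1348695037841797), 'axes': array([45.7, 45.9]), 'ang': np.float64(-21.20282660342652)} [149 150 151 152 153 154 155 156 157 158 159 160 161 162 163 164 165 166
 167 168 169 170 328 329 330 331 332 333 334 335 336 337 338 339 340 341
 342 343 344 345 346 347 348]
{'c': (0.577224560546875, 0.033362628173828124), 'axes': array([45.7, 45.9]), 'ang': np.float64(1.7011883634002376)} [  0   1   2   3 180 181 182 183 184 185 186 187 188 189 190 191 192 193
 350 351 352 353 354 355 356 357 358 359]
0.63
turn [ 0.    0.05 -6.89] shift(before turn) [ -0.58 -19.58   2.09] shift(after turn) [  1.77 -19.51   2.09]
cell1 {'at': [184.1, 229.3], 'score': 0.79}
cell1 {'at': [195.1, 171.6], 'score': 0.77}
cell1 {'at': [191.1, 136.7], 'score': 0.7}
```

Call:
send_rows([
  [0, 0, -6.9, 0, 0, 0, 0],
  [0, 0, 0, 0.3, -3.25, 0, 0],
  [0, 0, 0, 0.3, -3.25, 0, 0],
  [0, 0, 0, 0.3, -3.25, 0, 0],
  [0, 0, 0, 0.3, -3.25, 0, 0],
  [0, 0, 0, 0.3, -3.25, 0, 0],
  [0, 0, 0, 0.27, -3.25, 0, 0],
  [0, 0, 0, 0, 0, 2, 0],
  [0, 0, 0, 0, 0, 0, 0],
  [0, 0, 0, 0, 0, 0, 0],
])

```text
clock: 61.82
position: [0.509, -0.34, 0.1606]
ee_rot: [3.141, -0.002, 2.825]
wrist_force: [0.1, 0.4, 0.3]
width: 0.5
gripper_force: 0.0
```

```bash
python3 - <<'E'
from h import *
s=sense();print(s['position'],s['ee_rot'])
go([.5099,-.3424,.0445],2.825)
E
```

```text
[ 0.50898979 -0.34002714  0.16062794] [ 3.14087890e+00 -1.51052559e-03  2.82507672e+00]
turn [ 0.04 -0.09  0.  ] shift(before turn) [-0.18 -0.21 11.61] shift(after turn) [-0.16 -0.2  11.61]
```

Call:
send_rows([
  [0, 0, 0, -0.1, -0.2, 4, 0],
  [0, 0, 0, 0, 0, 3.5, 0],
  [0, 0, 0, 0, 0, 2.5, 0],
  [0, 0, 0, 0, 0, 1.6, 0],
  [0, 0, 0, 0, 0, 0, -1],
  [0, 0, 0, 0, 0, 0, -1],
  [0, 0, 0, 0, 0, 0, -1],
  [0, 0, 0, 0, 0, 0, -1],
  [0, 0, 0, 0, 0, 0, -1],
  [0, 0, 0, 0, 0, 0, -1],
], squeeze=45)

```text
clock: 62.65
position: [0.5101, -0.3432, 0.0458]
ee_rot: [-3.141, 0.001, 2.825]
wrist_force: [0.8, 3.6, 2.2]
width: 0.139
gripper_force: 1.4
```

Call:
send_rows([
  [0, 0, 0, 0, 0, 0, -1],
  [0, 0, 0, 0, 0, 0, -1],
  [0, 0, 0, 0, 0, -1, -1],
  [0, 0, 0, 0, 0, -2, -1],
  [0, 0, 0, 0, 0, -3, -1],
  [0, 0, 0, 0, 0, -4, -1],
  [0, 0, 0, 0, 0, -1, -1],
  [0, 0, 0, 0, 0, 0, -1],
  [0, 0, 0, 0, 0, 0, -1],
])

```text
clock: 63.4
position: [0.5095, -0.343, 0.1549]
ee_rot: [-3.141, 0.001, 2.825]
wrist_force: [-0.1, -0.1, -2.8]
width: 0.125
gripper_force: 45.0
```

```bash
python3 - <<'E'
from h import *
s=sense();print(s['position'],s['ee_rot'],s['width'],s['gripper_force'])
cal=calibration('wrist');im=snap('wrist');np.save('w14.npy',im)
for d in outline_of('wrist','spanner'): 
    ys,xs=np.nonzero(d['mask']);print(d['score'],d['at'],xs.min(),xs.max(),ys.min(),ys.max())
Rt=R.from_euler('xyz',s['ee_rot']).as_matrix()
def tp(p): return s['position']+Rt@np.array(p)
# bar: top at tool z=+0.0145 (spanner z16 -> TCP at z30.6), bottom +.0226 ; ends x=+-23mm
for p in ([.023,-.008,.0146],[.023,.008,.0146],[.023,-.008,.0226],[.023,.008,.0226],[.017,0,.0146]): print(p,w2p('wrist',tp(p),cal).round(1))
r=im[150:300,190:320];g=cv2.cvtColor(r,cv2.COLOR_RGB2GRAY)
for row in range(190,250,3): print(row,cv2.cvtColor(im,cv2.COLOR_RGB2GRAY)[row,230:282:3])
E
```

```text
[ 0.50951428 -0.34304591  0.154896  ] [-3.14120306e+00  5.25709081e-04  2.82511298e+00] 0.125226641906677 44.98627245426178
0.62 [227.6, 254.5] 239 268 186 270
0.56 [319.1, 252.1] 235 272 302 334
[0.023, -0.008, 0.0146] [192.9 239.3]
[0.023, 0.008, 0.0146] [192.9 268.2]
[0.023, -0.008, 0.0226] [189.3 239.8]
[0.023, 0.008, 0.0226] [189.3 267.6]
[0.017, 0, 0.0146] [203.3 253.7]
190 [ 64 174 175 152 107 106 106 103 104 106 102 101  98 174 171 171 172  65]
193 [ 65 176 175 139 116 122 120 108  98 119 116 119 112 172 171 172 171  61]
196 [ 62 175 174 138 121 123  63  53  51  55 117 117 109 184 172 170 171  61]
199 [ 66 173 175 138 117 119  51  48  48  51  81 118 106 188 189 170 172  65]
202 [ 64 176 175 153 116 120  53  50  49  56  82 118 107 190 183 173 172  62]
205 [ 64 174 174 155 115 120  92  54  52  59 116 120 108 190 189 172 172  80]
208 [ 67 173 175 156 115  93  82  82  78  79  86 116 105 190 183 172 171 160]
211 [ 65 174 175 154 113  82  83  81  83  83  84  90 104 189 188 172 171 160]
214 [ 68 174 174 155 103  83  82  83  85  82  84  84 107 189 173 170 170 154]
217 [ 64 173 173 153  94  84  84  83  81  84  84  83 103 188 184 171 169 159]
220 [146 152 125 118  87  84  84  81  84  85  87  80 104 149 135 169 168 160]
223 [149  66   3  40  78  84  88  85  80  84  86  85  59   6  18 159 160 157]
226 [149  10  22  21  81  87  84  84  83  83  85  84  35  17  15 152 157 154]
229 [  1   2  16  26  82  82  83  83  81  81  83  84  32  10   4  16  62 161]
232 [ 20  19  19  26  79  82  86  85  83  85  84  85  50  24   9  15  13 130]
235 [ 8  5 22 23 80 84 85 84 84 82 84 87 63  8 14 20 15 61]
238 [17 16 10 31 82 83 86 82 83 82 85 88 64 24 12 15 11  2]
241 [14 21  7 45 82 85 86 88 86 87 86 86 72 11 11 15 18 21]
244 [ 19  17  22  54  93 101 104 102 101 105 105 101  81  20  13  15  14  27]
247 [ 17  18  15  64 105 111 109 111 109 112 115 105  89  16  16  18  11  22]
```

```bash
python3 - <<'E'
from h import *
go([.5808,-.1358,.155],np.radians(158.6))
E
```

```text
turn [ 0.04 -0.14  3.26] shift(before turn) [-0.38 21.89 -0.16] shift(after turn) [ 0.87 21.88 -0.18]
```

Call:
send_rows([
  [0, 0, 3.26, 0, 0, 0, -1],
  [0, 0, 0, 0.14, 3.65, 0, -1],
  [0, 0, 0, 0.14, 3.65, 0, -1],
  [0, 0, 0, 0.14, 3.65, 0, -1],
  [0, 0, 0, 0.14, 3.65, 0, -1],
  [0, 0, 0, 0.14, 3.65, 0, -1],
  [0, 0, 0, 0.14, 3.65, 0, -1],
  [0, 0, 0, 0, 0, 3, -1],
  [0, 0, 0, 0, 0, 2.3, -1],
  [0, 0, 0, 0, 0, 0, -1],
])

```text
clock: 64.33
position: [0.5794, -0.1345, 0.0964]
ee_rot: [-3.141, -0.009, 2.77]
wrist_force: [-0.7, 0.0, -2.2]
width: 0.127
gripper_force: 45.0
```

Call:
send_rows([
  [0, 0, 0, 0, 0, 0, -1],
  [0, 0, 0, 0, 0, 0, -1],
  [0, 0, 0, 0, 0, 0, -1],
])

```text
clock: 64.58
position: [0.5822, -0.1368, 0.1027]
ee_rot: [-3.142, 0.001, 2.767]
wrist_force: [0.0, -0.5, -0.7]
width: 0.124
gripper_force: 45.0
```

```bash
python3 - <<'E'
from h import *
s=sense();print(s['position'],s['ee_rot'])
go([.5808,-.1358,.09],np.radians(158.6))
E
```

```text
[ 0.5821904  -0.13675887  0.10270178] [-3.14155346e+00  1.28882374e-03  2.76749105e+00]
turn [-0.    0.07 -0.03] shift(before turn) [0.17 0.04 1.27] shift(after turn) [0.16 0.04 1.27]
```

Call:
send_rows([
  [0, 0, 0, 0.16, 0.04, 0.8, -1],
  [0, 0, 0, 0, 0, 0.6, -1],
  [0, 0, 0, 0, 0, 0.4, -1],
  [0, 0, 0, 0, 0, 0.3, -1],
  [0, 0, 0, 0, 0, 0.2, -1],
  [0, 0, 0, 0, 0, 0, -1],
  [0, 0, 0, 0, 0, 0, -1],
  [0, 0, 0, 0, 0, 0, -1],
])

```text
clock: 65.25
position: [0.5806, -0.1352, 0.0789]
ee_rot: [-3.142, 0.0, 2.768]
wrist_force: [-0.7, 0.5, -1.3]
width: 0.125
gripper_force: 45.0
```

Call:
send_rows([
  [0, 0, 0, 0, 0, 0.12, -1],
  [0, 0, 4, 0, -0.01, 0, -1],
  [0, 0, 4, 0, -0.01, 0, -1],
  [0, 0, 4, 0, -0.01, 0, -1],
  [0, 0, 4, 0, -0.01, 0, -1],
  [0, 0, 4, 0, -0.01, 0, -1],
  [0, 0, 4, 0, -0.01, 0, -1],
  [0, 0, 4, 0, -0.01, 0, -1],
  [0, 0, 4, 0, -0.01, 0, -1],
  [0, 0, 4, 0, -0.01, 0, -1],
])

```text
clock: 66.08
position: [0.5807, -0.1355, 0.0779]
ee_rot: [3.14, 0.001, 2.136]
wrist_force: [2.1, 2.8, -1.9]
width: 0.124
gripper_force: 45.0
```

```bash
python3 - <<'E'
from h import *
s=sense();print(s['position'],s['ee_rot'],s['wrist_force'],s['moment'],s['effort'][5])
E
```

```text
[ 0.58074535 -0.13551516  0.07785844] [3.13991530e+00 1.03901227e-03 2.13645887e+00] [ 2.11981868  2.78756785 -1.91992003] [ 0.66862395 -0.94337443  0.10617999] -1.31358303129673
```

Call:
send_rows([
  [0, 0, 4, 0, -0.01, 0, -1],
  [0, 0, 3, 0, -0.01, 0, -1],
  [0, 0, 0, 0, 0, 0, -1],
  [0, 0, 0, 0, 0, 0, -1],
])

```text
clock: 66.42
position: [0.5804, -0.1359, 0.0778]
ee_rot: [3.14, 0.001, 2.02]
wrist_force: [3.6, 1.9, -1.3]
width: 0.123
gripper_force: 45.0
```

```bash
python3 - <<'E'
from h import *
s=sense();print(s['position'],s['ee_rot'],s['wrist_force'],s['moment'],s['effort'][5])
E
```

```text
[ 0.58036751 -0.1359057   0.0778233 ] [3.14039752e+00 8.81773083e-04 2.01956209e+00] [ 3.63595806  1.921432   -1.30293577] [ 0.44166081 -0.91135413  0.06676998] 0.3791037295013666
```

Call:
send_rows([
  [0, 0, 4, 0, -0.01, 0, -1],
  [0, 0, 4, 0, -0.01, 0, -1],
  [0, 0, 4, 0, -0.01, 0, -1],
  [0, 0, 0, 0, 0, 0, -1],
  [0, 0, 0, 0, 0, 0, -1],
])

```text
clock: 66.83
position: [0.5798, -0.1362, 0.0778]
ee_rot: [3.141, 0.001, 1.812]
wrist_force: [4.0, 0.9, -0.7]
width: 0.126
gripper_force: 45.0
```

```bash
python3 - <<'E'
from h import *
s=sense();print(s['position'],s['ee_rot'],s['wrist_force'],s['moment'],s['effort'][5])
E
```

```text
[ 0.5798437  -0.13623196  0.07775119] [3.14081745e+00 6.23949391e-04 1.81168952e+00] [ 3.97912351  0.93023644 -0.67087851] [ 0.22291249 -0.9838102   0.04607395] 0.44656542129814625
```

Call:
send_rows([
  [0, 0, 4, 0, -0.01, 0, -1],
  [0, 0, 4, 0, -0.01, 0, -1],
  [0, 0, 0, 0, 0, 0, -1],
  [0, 0, 0, 0, 0, 0, -1],
])

```text
clock: 67.17
position: [0.5795, -0.1363, 0.0777]
ee_rot: [3.141, 0.0, 1.673]
wrist_force: [4.7, 0.3, -1.1]
width: 0.124
gripper_force: 45.0
```

```bash
python3 - <<'E'
from h import *
s=sense();print(s['position'],s['ee_rot'],s['wrist_force'],s['moment'],s['effort'][5])
E
```

```text
[ 0.57947077 -0.13629468  0.07769673] [3.14114217e+00 4.18279241e-04 1.67286207e+00] [ 4.65395757  0.31311437 -1.10006286] [ 0.02417738 -0.96907471  0.08445935] 0.42701038531959057
```

Call:
send_rows([
  [0, 0, 4, 0, -0.01, 0, -1],
  [0, 0, 4, 0, -0.01, 0, -1],
  [0, 0, 0, 0, 0, 0, -1],
  [0, 0, 0, 0, 0, 0, -1],
])

```text
clock: 67.5
position: [0.5792, -0.1363, 0.0776]
ee_rot: [3.141, 0.0, 1.534]
wrist_force: [4.7, 0.1, -1.1]
width: 0.123
gripper_force: 45.0
```

```bash
python3 - <<'E'
from h import *
s=sense();print(s['position'],s['ee_rot'],s['wrist_force'],s['moment'],s['effort'][5])
E
```

```text
[ 0.57920722 -0.13631298  0.07763595] [3.14127624e+00 3.37675999e-04 1.53360663e+00] [ 4.70132101  0.122954   -1.13269232] [-0.09499161 -1.03756008  0.06814247] 0.42341253720223904
```

Call:
send_rows([
  [0, 0, 4, 0, -0.01, 0, -1],
  [0, 0, 2, 0, -0.01, 0, -1],
  [0, 0, 0, 0, 0, 0, -1],
  [0, 0, 0, 0, 0, 0, -1],
])

```text
clock: 67.83
position: [0.5795, -0.1366, 0.0779]
ee_rot: [3.14, 0.001, 1.429]
wrist_force: [5.7, -2.0, 0.1]
width: 0.122
gripper_force: 45.0
```

```bash
python3 - <<'E'
from h import *
s=sense();print(s['position'],s['ee_rot'],s['wrist_force'],s['moment'],s['effort'][5])
E
```

```text
[ 0.57950103 -0.13656618  0.07791829] [3.13988377e+00 7.44616857e-04 1.42875760e+00] [ 5.73641693 -1.99410309  0.09136198] [-0.38658288 -1.26112516  0.18596219] 0.2877490874379873
```

Call:
send_rows([
  [0, 0, 3, 0, -0.01, 0, -1],
  [0, 0, 2, 0, 0, 0, -1],
  [0, 0, 0, 0, 0, 0, -1],
  [0, 0, 0, 0, 0, 0, -1],
])

```text
clock: 68.17
position: [0.5793, -0.1365, 0.0779]
ee_rot: [3.14, 0.001, 1.342]
wrist_force: [5.5, -1.9, 2.3]
width: 0.126
gripper_force: 45.0
```

```bash
python3 - <<'E'
from h import *
s=sense();print(s['position'],s['ee_rot'],s['wrist_force'],s['moment'],s['effort'][5])
E
```

```text
[ 0.57928693 -0.13651003  0.07793576] [3.14009861e+00 6.02986549e-04 1.34170355e+00] [ 5.49992071 -1.89691731  2.33793955] [-0.53665554 -1.14961812  0.21670446] 0.34050509333610535
```

The torque jumped from 0.07 to about 0.2 N m, so ring 3 is against its stop. I'll back off a little, lift, and go to the other ring.

Call:
send_rows([
  [0, 0, -3, 0, 0, 0, -1],
  [0, 0, 0, 0, 0, 0, -1],
  [0, 0, 0, 0, 0, -1, -1],
  [0, 0, 0, 0, 0, -2, -1],
  [0, 0, 0, 0, 0, -3, -1],
  [0, 0, -7, 0, 0, -1, -1],
  [0, 0, -7, 0, 0, 0, -1],
  [0, 0, -7, 0, 0, 0, -1],
  [0, 0, -7, 0, 0, 0, -1],
  [0, 0, -7, 0, 0, 0, -1],
])

```text
clock: 69.0
position: [0.5776, -0.1357, 0.1477]
ee_rot: [-3.14, -0.002, 2.007]
wrist_force: [-0.1, -0.6, -1.1]
width: 0.124
gripper_force: 45.0
```

Call:
send_rows([
  [0, 0, -7, 0, 0, 0, -1],
  [0, 0, -7, 0, 0, 0, -1],
  [0, 0, -7, 0, 0, 0, -1],
  [0, 0, -7, 0, 0, 0, -1],
  [0, 0, -7, 0, 0, 0, -1],
  [0, 0, -7, 0, 0, 0, -1],
  [0, 0, -7, 0, 0, 0, -1],
  [0, 0, -7, 0, 0, 0, -1],
  [0, 0, -7, -3, 0, 0, -1],
  [0, 0, -3.5, -3, 0, 0, -1],
])

```text
clock: 69.83
position: [0.6374, -0.1424, 0.1482]
ee_rot: [3.141, -0.003, -3.116]
wrist_force: [1.8, -1.6, -1.2]
width: 0.128
gripper_force: 45.0
```

Call:
send_rows([
  [0, 0, 0, 0, 0, 0, -1],
  [0, 0, 0, 0, 0, 0, -1],
])

```text
clock: 70.0
position: [0.638, -0.1419, 0.147]
ee_rot: [3.141, -0.003, -3.122]
wrist_force: [0.1, 1.2, -1.0]
width: 0.124
gripper_force: 45.0
```

```bash
cat > look.py <<'E'
from h import *
s=sense();print(s['position'],s['ee_rot'],s['width'])
cal=calibration('wrist');im=snap('wrist')
for c in ((.5795,-.1353),(.577,.033)):
    try:
        h,r=holes(cal,im,c);h.pop('prof');print(h)
    except Exception as e: print('no')
Rt=R.from_euler('xyz',s['ee_rot']).as_matrix()
for d in outline_of('wrist','spanner'):
    ys,xs=np.nonzero(d['mask'])
    if ys.min()<250: print(d['score'],xs.min(),xs.max(),ys.min(),ys.max(),'pred',w2p('wrist',s['position']+Rt@[.023,0,.0226],cal))
E
python3 look.py
```

```text
[ 0.63801346 -0.14190284  0.14698845] [ 3.14076037e+00 -2.58709602e-03 -3.12168685e+00] 0.12373853304162585
{'c': (0.5789117492675782, -0.13472786254882813), 'axes': array([45.7, 45.8]), 'ang': np.float64(84.98145667083382)}
{'c': (0.5774046813964844, 0.03307986755371094), 'axes': array([45.7, 45.7]), 'ang': np.float64(1.6569942326653546)}
0.71 240 267 187 270 pred [189.48779436 253.36063048]
0.49 419 511 88 160 pred [189.48779436 253.36063048]
0.34 228 300 83 156 pred [189.48779436 253.36063048]
0.2 235 293 90 150 pred [189.48779436 253.36063048]
```

```bash
python3 -c "
from h import *
go([.5782,.0331,.100],np.radians(181.6))"
```

```text
turn [ 0.04 -0.14 -0.51] shift(before turn) [ 5.54 17.6   4.75] shift(after turn) [ 5.4  17.66  4.72]
```

Call:
send_rows([
  [0, 0, -0.5, 0, 0, 0, -1],
  [0, 0, 0, 1.08, 3.53, 0, -1],
  [0, 0, 0, 1.08, 3.53, 0, -1],
  [0, 0, 0, 1.08, 3.53, 0, -1],
  [0, 0, 0, 1.08, 3.53, 0, -1],
  [0, 0, 0, 1.08, 3.54, 0, -1],
  [0, 0, 0, 0, 0, 2.7, -1],
  [0, 0, 0, 0, 0, 2, -1],
  [0, 0, 0, 0, 0, 0, -1],
  [0, 0, 0, 0, 0, 0, -1],
])

```text
clock: 70.93
position: [0.5787, 0.0327, 0.1005]
ee_rot: [3.142, -0.002, -3.114]
wrist_force: [0.5, -0.5, -0.9]
width: 0.126
gripper_force: 45.0
```

Call:
send_rows([
  [0, 0, 0, 0, 0, 0, -1],
  [0, 0, 0, 0, 0, 0, -1],
])

```text
clock: 71.1
position: [0.58, 0.0323, 0.1019]
ee_rot: [-3.141, 0.002, -3.114]
wrist_force: [0.1, -0.0, -1.3]
width: 0.128
gripper_force: 45.0
```

```bash
python3 -c "
from h import *
s=sense();print(s['position'],s['ee_rot'])
go([.5782,.0331,.0785],np.radians(181.6))"
```

```text
[0.57995653 0.03225861 0.10186568] [-3.14133144e+00  1.75897003e-03 -3.11418333e+00]
turn [-0.01  0.1  -0.03] shift(before turn) [0.18 0.09 2.34] shift(after turn) [0.17 0.09 2.34]
```

Call:
send_rows([
  [0, 0, 0, 0.12, 0.06, 0.9, -1],
  [0, 0, 0, 0, 0, 0.6, -1],
  [0, 0, 0, 0, 0, 0.4, -1],
  [0, 0, 0, 0, 0, 0.3, -1],
  [0, 0, 0, 0, 0, 0.2, -1],
  [0, 0, 0, 0, 0, 0, -1],
  [0, 0, 0, 0, 0, 0, -1],
  [0, 0, 0, 0, 0, 0, -1],
])

```text
clock: 71.77
position: [0.5781, 0.0333, 0.0766]
ee_rot: [-3.141, -0.0, -3.114]
wrist_force: [-1.9, 0.4, 1.7]
width: 0.125
gripper_force: 45.0
```

Inserted: z is 0.0766 m with no load. Turning.

Call:
send_rows([
  [0, 0, 4, 0, -0.01, -0.05, -1],
  [0, 0, 4, 0, -0.01, 0, -1],
  [0, 0, 4, 0, -0.01, 0, -1],
  [0, 0, 4, 0, -0.01, 0, -1],
  [0, 0, 4, 0, -0.01, 0, -1],
  [0, 0, 4, 0, -0.01, 0, -1],
  [0, 0, 4, 0, -0.01, 0, -1],
  [0, 0, 4, 0, -0.01, 0, -1],
  [0, 0, 4, 0, -0.01, 0, -1],
  [0, 0, 0, 0, 0, 0, -1],
])

```text
clock: 72.6
position: [0.5784, 0.0327, 0.0771]
ee_rot: [3.141, 0.001, 2.538]
wrist_force: [1.5, 2.9, -0.3]
width: 0.122
gripper_force: 45.0
```

```bash
cat > st.py <<'E'
from h import *
s=sense();print(s['position'].round(4),s['ee_rot'].round(3),s['wrist_force'].round(1),s['moment'].round(3))
E
python3 st.py
```

```text
[0.5784 0.0327 0.0771] [3.141e+00 1.000e-03 2.538e+00] [ 1.5  2.9 -0.3] [ 0.471 -0.338  0.045]
```

Call:
send_rows([
  [0, 0, 4, 0, -0.01, 0, -1],
  [0, 0, 4, 0, -0.01, 0, -1],
  [0, 0, 0, 0, 0, 0, -1],
  [0, 0, 0, 0, 0, 0, -1],
])

```text
clock: 72.93
position: [0.5783, 0.0325, 0.0771]
ee_rot: [3.141, 0.001, 2.405]
wrist_force: [2.0, 2.5, -1.7]
width: 0.125
gripper_force: 45.0
```

```bash
python3 st.py
```

```text
[0.5783 0.0325 0.0771] [3.141e+00 1.000e-03 2.405e+00] [ 2.   2.5 -1.7] [ 0.645 -0.66   0.035]
```

Call:
send_rows([
  [0, 0, 4, 0, -0.01, 0, -1],
  [0, 0, 4, 0, -0.01, 0, -1],
  [0, 0, 0, 0, 0, 0, -1],
  [0, 0, 0, 0, 0, 0, -1],
])

```text
clock: 73.27
position: [0.5781, 0.0322, 0.0771]
ee_rot: [3.141, 0.001, 2.266]
wrist_force: [4.0, 3.1, -1.5]
width: 0.123
gripper_force: 45.0
```

```bash
python3 st.py
```

```text
[0.5781 0.0322 0.0771] [3.141e+00 1.000e-03 2.266e+00] [ 4.   3.1 -1.5] [ 0.646 -0.822  0.093]
```

Call:
send_rows([
  [0, 0, 4, 0, -0.01, 0, -1],
  [0, 0, 4, 0, -0.01, 0, -1],
  [0, 0, 0, 0, 0, 0, -1],
  [0, 0, 0, 0, 0, 0, -1],
])

```text
clock: 73.6
position: [0.5781, 0.0321, 0.0773]
ee_rot: [3.14, 0.001, 2.127]
wrist_force: [3.4, 4.1, -0.4]
width: 0.13
gripper_force: 45.0
```

```bash
python3 st.py
```

```text
[0.5781 0.0321 0.0773] [3.140e+00 1.000e-03 2.127e+00] [ 3.4  4.1 -0.4] [ 0.809 -0.893  0.266]
```

Call:
send_rows([
  [0, 0, 4, 0, -0.01, 0, -1],
  [0, 0, 4, 0, -0.01, 0, -1],
  [0, 0, 0, 0, 0, 0, -1],
  [0, 0, 0, 0, 0, 0, -1],
])

```text
clock: 73.93
position: [0.5779, 0.032, 0.0774]
ee_rot: [3.14, 0.001, 1.988]
wrist_force: [3.0, 3.8, 1.7]
width: 0.124
gripper_force: 45.0
```

```bash
python3 st.py
```

```text
[0.5779 0.032  0.0774] [3.140e+00 1.000e-03 1.988e+00] [3.  3.8 1.7] [ 0.815 -0.891  0.259]
```

Torque has plateaued at 0.26 N m, so ring 1 is home. Returning the spanner to its stand.

Call:
send_rows([
  [0, 0, -4, 0, 0, 0, -1],
  [0, 0, 0, 0, 0, 0, -1],
  [0, 0, 0, 0, 0, -1, -1],
  [0, 0, 0, 0, 0, -2, -1],
  [0, 0, 0, 0, 0, -3, -1],
  [0, 0, 0, 0, 0, -2, -1],
  [0, 0, -7, 0, 0, 0, -1],
  [0, 0, -7, 0, 0, 0, -1],
  [0, 0, -7, 0, 0, 0, -1],
  [0, 0, -7, 0, 0, 0, -1],
])

```text
clock: 74.77
position: [0.5766, 0.0317, 0.1576]
ee_rot: [-3.141, -0.001, 2.547]
wrist_force: [0.2, -0.9, -0.6]
width: 0.124
gripper_force: 45.0
```

Call:
send_rows([
  [0, 0, -7, 0, 0, 0, -1],
  [0, 0, -7, 0, 0, 0, -1],
  [0, 0, -2, -2, -2, 0, -1],
  [0, 0, 0, -3, -2, 0, -1],
  [0, 0, 0, 0, 0, 0, -1],
  [0, 0, 0, 0, 0, 0, -1],
])

```text
clock: 75.27
position: [0.6112, -0.0236, 0.157]
ee_rot: [-3.141, -0.001, 2.819]
wrist_force: [-0.3, 0.3, -1.2]
width: 0.126
gripper_force: 45.0
```

```bash
python3 look.py; python3 -c "
from h import *
go([.5100,-.3430,.11],2.825)"
```

```text
[ 0.61121254 -0.02363448  0.15703882] [-3.14102395e+00 -1.27526116e-03  2.81854897e+00] 0.12558269846092543
{'c': (0.5791968200683594, -0.13518335571289064), 'axes': array([45.7, 46.6]), 'ang': np.float64(85.74770048958288)}
{'c': (0.5766301971435547, 0.0326151611328125), 'axes': array([45.7, 46.1]), 'ang': np.float64(-57.576539436636786)}
0.97 239 267 187 270 pred [189.33956564 253.71559952]
turn [-0.02 -0.09 -0.28] shift(before turn) [ -0.61 -33.62   4.72] shift(after turn) [ -0.44 -33.62   4.71]
```

Call:
send_rows([
  [0, 0, -0.3, -0.05, -3.73, 0, -1],
  [0, 0, 0, -0.05, -3.73, 0, -1],
  [0, 0, 0, -0.05, -3.73, 0, -1],
  [0, 0, 0, -0.05, -3.73, 0, -1],
  [0, 0, 0, -0.05, -3.73, 0, -1],
  [0, 0, 0, -0.05, -3.73, 0, -1],
  [0, 0, 0, -0.05, -3.73, 0, -1],
  [0, 0, 0, -0.05, -3.73, 0, -1],
  [0, 0, 0, -0.05, -3.73, 0, -1],
  [0, 0, 0, 0, 0, 2.5, -1],
])

```text
clock: 76.2
position: [0.5109, -0.3484, 0.1359]
ee_rot: [-3.138, 0.007, 2.823]
wrist_force: [-0.4, -1.4, -1.1]
width: 0.126
gripper_force: 45.0
```

Call:
send_rows([
  [0, 0, 0, 0, 0, 2.5, -1],
  [0, 0, 0, 0, 0, 2.5, -1],
  [0, 0, 0, 0, 0, 0, -1],
  [0, 0, 0, 0, 0, 0, -1],
  [0, 0, 0, 0, 0, 0, -1],
])

```text
clock: 76.62
position: [0.5117, -0.3424, 0.0835]
ee_rot: [-3.141, 0.001, 2.827]
wrist_force: [-0.5, -0.3, -1.7]
width: 0.122
gripper_force: 45.0
```

```bash
python3 -c "
from h import *
go([.5101,-.3432,.0465],2.825)"
```

```text
turn [-0.03  0.05  0.09] shift(before turn) [ 0.13 -0.13  3.7 ] shift(after turn) [ 0.13 -0.13  3.7 ]
```

Call:
send_rows([
  [0, 0, 0, 0.1, -0.1, 0.5, -1],
  [0, 0, 0, 0, 0, 1.0, -1],
  [0, 0, 0, 0, 0, 1.0, -1],
  [0, 0, 0, 0, 0, 0.7, -1],
  [0, 0, 0, 0, 0, 0.4, -1],
  [0, 0, 0, 0, 0, 0, -1],
  [0, 0, 0, 0, 0, 0, -1],
  [0, 0, 0, 0, 0, 0, -1],
])

```text
clock: 77.28
position: [0.5097, -0.3428, 0.0457]
ee_rot: [3.141, -0.001, 2.826]
wrist_force: [0.4, 4.2, 0.2]
width: 0.123
gripper_force: 45.0
```

Seated: z is 0.0457 m, the same as at pick-up. Release, retreat straight up, and check everything.

Call:
send_rows([
  [0, 0, 0, 0, 0, 0, -0.4],
  [0, 0, 0, 0, 0, 0, 0],
  [0, 0, 0, 0, 0, 0, 0],
  [0, 0, 0, 0, 0, 0, 0],
  [0, 0, 0, 0, 0, -2, 0],
  [0, 0, 0, 0, 0, -4, 0],
  [0, 0, 0, 0, 0, -4, 0],
  [0, 0, 0, 0, 0, -4, 0],
  [0, 0, 0, -3, 0, -2, 0],
  [0, 0, 0, -3, 0, 0, 0],
])

```text
clock: 78.12
position: [0.5685, -0.3633, 0.2131]
ee_rot: [-3.138, 0.009, 2.825]
wrist_force: [0.9, 0.2, -0.1]
width: 0.495
gripper_force: 0.0
```

Call:
send_rows([
  [0, 0, 0, -1, 3.5, 0, 0],
  [0, 0, 0, 0, 3.5, 0, 0],
  [0, 0, 0, 0, 3, 0, 0],
  [0, 0, 0, 0, 0, 0, 0],
  [0, 0, 0, 0, 0, 0, 0],
])

```text
clock: 78.53
position: [0.608, -0.2688, 0.2062]
ee_rot: [-3.141, 0.0, 2.828]
wrist_force: [0.3, 0.3, -0.5]
width: 0.502
gripper_force: 0.0
```

```bash
python3 - <<'E'
from h import *
s=sense();print(s['position'],s['ee_rot'],s['wrist_force'])
cal=calibration('wrist');im=snap('wrist')
for c in ((.5795,-.1353),(.577,.033)):
    try:
        h,r=holes(cal,im,c);h.pop('prof');print(h)
    except Exception: print('no')
for n,z in (('spanner',.084),('stand',.022),('lever_grip',.03)):
    for d in outline_of('wrist',n):
        c=max(cv2.findContours(d['mask'].astype(np.uint8),0,2)[0],key=cv2.contourArea)
        w=np.array([p2w('wrist',q[0][::-1],z,cal)[:2] for q in c]).astype(np.float32)*1000
        print(n,round(d['score'],2),np.round(d['at']),cv2.minAreaRect(w))
E
```

```text
[ 0.60799242 -0.26880684  0.20622276] [-3.14125767e+00  2.84526015e-04  2.82828228e+00] [ 0.33199295  0.34181263 -0.52523597]
{'c': (0.5791265930175782, -0.1347105926513672), 'axes': array([45.6, 46.1]), 'ang': np.float64(85.04632938031692)}
no
stand 0.88 [ 99. 165.] ((509.7970275878906, -338.0650329589844), (48.62859344482422, 71.60334014892578), 70.82271575927734)
stand 0.73 [ 75. 366.] ((546.5097045898438, -136.32284545898438), (11.986525535583496, 67.50605010986328), 0.9793267846107483)
stand 0.66 [  0. 478.] ((511.823486328125, -9.276810646057129), (14.679975509643555, 2.8053927421569824), 75.51724243164062)
stand 0.29 [ 28. 500.] ((543.2589111328125, 7.677008628845215), (31.953838348388672, 12.95285701751709), 89.95304870605469)
lever_grip 0.72 [ 12. 443.] ((512.4346313476562, -43.83827590942383), (92.65184783935547, 18.80129051208496), 79.48795318603516)
lever_grip 0.49 [  1. 475.] ((512.7575073242188, -15.249166488647461), (15.365349769592285, 3.652514934539795), 75.50756072998047)
```

```bash
python3 - <<'E'
from h import *
cal=calibration('wrist');im=snap('wrist');g=cv2.cvtColor(im,cv2.COLOR_RGB2GRAY)
for y in (-.104,-.106,-.07,-.075):
    print(y,[(int(round(x*1000)),int(g[tuple(np.round(w2p('wrist',[x,y,.024],cal)).astype(int))])) for x in np.arange(.52,.562,.0015)])
snap('top');
for c in('top','scene'):
    if c=='scene': snap(c)
    for n in('spanner','stand'):
        for d in spot_in(c,n): print(c,n,round(d['score'],2),d['at'])
print(w2p('scene',[.51,-.342,.07]),w2p('top',[.51,-.342,.07]))
im=snapshot('wrist');cal=calibration('wrist')
p=w2p('wrist',[.51,-.342,.084],cal);print(p,w2p('wrist',[.51,-.342,.022],cal));p=p.astype(int)
print(cv2.cvtColor(im,cv2.COLOR_RGB2GRAY)[max(0,p[0]-50):p[0]+50:6,max(0,p[1]-40):p[1]+40:5])
E
```

```text
-0.104 [(520, 96), (522, 97), (523, 95), (524, 97), (526, 98), (527, 93), (529, 88), (530, 58), (532, 105), (533, 205), (535, 205), (536, 204), (538, 204), (539, 154), (541, 112), (542, 185), (544, 193), (545, 173), (547, 181), (548, 136), (550, 108), (551, 97), (553, 98), (554, 97), (556, 96), (557, 95), (559, 97), (560, 79), (562, 84)]
-0.106 [(520, 93), (522, 97), (523, 97), (524, 98), (526, 97), (527, 92), (529, 58), (530, 63), (532, 122), (533, 186), (535, 204), (536, 206), (538, 208), (539, 189), (541, 167), (542, 202), (544, 200), (545, 199), (547, 199), (548, 196), (550, 104), (551, 47), (553, 99), (554, 97), (556, 100), (557, 96), (559, 77), (560, 88), (562, 91)]
-0.07 [(520, 94), (522, 95), (523, 92), (524, 94), (526, 94), (527, 62), (529, 56), (530, 58), (532, 172), (533, 198), (535, 199), (536, 199), (538, 191), (539, 164), (541, 59), (542, 53), (544, 152), (545, 198), (547, 199), (548, 195), (550, 194), (551, 180), (553, 113), (554, 46), (556, 88), (557, 91), (559, 95), (560, 90), (562, 92)]
-0.075 [(520, 92), (522, 89), (523, 91), (524, 95), (526, 97), (527, 68), (529, 
[... 906 characters left out ...]
 142  65  67  68  85 139 141]
 [124 151  53  51  53  52  54 161 186 158  71  63  68  94 139 137]
 [164 150 106  57  51  49  51 161 186 166  11  69  65 122 142 142]
 [127 112  67  52  54  54  58 160 186 174  55  70  65 143 139 142]
 [ 57  50  55  56  54  55  53 140 189 182  69  65  66 191 141 144]
 [ 52  52  52  55  49  52  55  53  54 130 137 150  86 199 137 144]
 [ 52  55  51  57  55  54  56  56  59 138 140 155 156 156 142 142]
 [ 54  59  50  55  54  52  52  53  56 136 140 143 142 141 143 141]
 [ 53  56  50  55  51  55  52  52  54 110 138 142 141 144 145 144]
 [ 53  55  55  54  49  52  52  53  79 131 130 132 138 138 139 136]
 [ 54  54  55  57 105 153 147 131 134 131 129 138 140 138 137 144]]
```

The spanner stands in its stand, the pads are pressed in about 3.5 mm, and both rings are home. Handing in.

```bash
python3 -c "
from bench import *
print(close_job())"
```

```text
the job is handed in; nothing more can be done
None
```

The job is handed in: both dark cells are clamped upright in vees 1 and 3 with the pads pressed in about 3.5 mm, both rings are turned to their stops and the spanner is back in its stand; the first clamping tilted the vee-3 cell, so I reopened the clamp, set that cell briefly on the bench, re-seated it and clamped again before turning any ring.

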